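Lock the reading-stand carriage and offer up the magnifier

TASK

Set up the label-reading stand: slide the post carriage along its rail until its white line meets the red line on the foot, then turn its black wing knob clockwise until the carriage is clamped tight. Then pick up the magnifier across its bar at the balance point and hold it level, the hole of its hub centred one to four centimetres above the top of the post and its lens out over the white reading plate, ready to be lowered on. Finish while still holding it there, clear of the stand, and leave the other things on the worktop where they are.

Things in the scene. Friction and masses are not known exactly. Their poses are not given: they have to be found in the camera images.
- stand: label-reading stand, fixed to the worktop. A grey foot sheet 120 x 410 mm, 5 mm thick, carries an aluminium rail 40 mm wide, 380 mm long, its top 35 mm above the worktop. Origin: on the worktop under the middle of the rail. y axis: along the rail; x: across it, away from the robot's side; z up. The reading plate lies on the -x side.
- carriage (a joint): position of the blue post carriage (62 mm across the rail, 170 mm along it, its flat top 50 mm above the worktop) along the rail, m, 0 to 0.16, growing along the stand's y axis. It reads 0.110 when the white line is on the red line; it always starts below that. While the knob is loose it slides with about 1.5 N.
- pointer (a point): middle of the white line that runs across the carriage's top and down both its sides, half-way between post and knob, 51 mm above the worktop
- red_line (a point): where the red line on the foot sheet (3.5 mm wide, drawn across the foot on both sides of the rail) crosses the middle of the rail, 6 mm above the worktop
- clamp_knob (a joint): turn of the black wing knob, rad, growing clockwise seen from above: 0 to 0.15 at the start (loose), first bites near 0.95, tight from 1.08 on, stop at 1.25. Friction about 0.08 N m, rising a little once it bites; it stays where it is left.
- knob_grip (a point): middle of the knob's upright flat wing (50 mm long, 12 mm thick, 30 mm high, 12 to 42 mm above the carriage's top, this point 77 mm above the worktop), on its vertical turning axis. x axis: along the wing, so fingers close along y. It stands 110 mm from the post in the stand's +y direction; the wing stays within 0.65 rad of the rail's direction throughout its turn.
- post_top (a point): centre of the top of the upright steel post on the carriage, 14 mm in diameter, 200 mm above the worktop. A rest collar 27 mm in diameter is fixed on the post, its upper face 40 mm below the top. Axes as the stand's.
- plate_centre (a point): centre of the top face of the white reading plate (130 x 130 mm, top 13 mm above the worktop), fixed to the stand 190 mm from the rail's middle in the stand's -x direction, level with the post when the carriage is on the red line
- balance (a point): balance point of the magnifier (loose, lying flat, 0.37 to 0.58 kg, 264 mm long), in its straight aluminium bar: 14 mm wide, 16 mm high, 18 to 34 mm above the underside, free for 102 mm from the hub to a black lug. The hub is iron, so it balances 69 mm from the hub hole's axis towards the lens. The point is 26 mm above the underside. x axis: along the bar from lens to hub; y across it; z up.
- bore_foot (a point): centre of the lower mouth of the hub's vertical through hole (19 mm in diameter), at the magnifier's underside. The dark grey iron hub is 38 mm in diameter and 40 mm high. Same axes as balance.
- lens_centre (a point): centre of the magnifier's lens, 190 mm from the hub hole's axis, 9 mm above the underside. Its round black plastic frame is 110 mm in diameter and 18 mm thick; the black lug joining it to the bar is 26 mm long, 20 mm wide, up to 36 mm above the underside.
- canister_mid (a point): bystander: middle of a tin canister with a knurled screw lid, 94 mm in diameter, 193 mm tall, upright
- cup_mid (a point): bystander: middle of a clear acrylic pen cup with pens, 78 mm in diameter, cup 100 mm tall, pens up to 155 mm
- marker_mid (a point): bystander: middle of a stubby orange marker pen lying flat, 88 mm long, 20 mm thick
- keys_mid (a point): bystander: middle of a brass key ring with two long keys lying flat, 130 mm long, 4 mm thick

How it is judged:
By the outcome, as a careful person would: the job done as asked, in the order asked, and still so for the second after the job is handed in, while the arm keeps its last pose, push and grip.
It also fails if it takes over 61 s, if anything falls off the work surface, if the arm or the gripper's body presses on something with over 40 N, if the wrist force passes 120 N, or if a joint passes its speed limit or range.

ROBOT

A 6-joint arm with a two-finger parallel gripper is mounted at the origin on the work surface. World frame = base frame: x ahead of the robot, y to its left, z up, the work surface at z = 0. Lengths are in m, angles in degrees, forces in N, time in s.
With the tool pointing down it reaches from about 0.25 to 0.775 m from the base axis. Payload 4 kg.
Tool frame: the origin (TCP) lies midway between the tips of the shut fingers; the grasp point (between the pads) lies 19 mm behind it; z points along the fingers, y is the direction in which the jaws open and shut (so a half turn about z gives the same grasp; the last joint's range is limited). The gripper opens to 85 mm and grips with 20 to 120 N. Pads are 22 mm wide; open, the fingers measure 114 mm over their backs; the gripper's body (76 mm by 85 mm) begins 54 mm behind the grasp point. The pads swing forward as they close: fully open they stand 13 mm farther back than shut.
Start: joints at [65.999, 4.996, 78.535, -0, 96.463, -5.907], TCP at [0.171, 0.523, 0.231] pointing down, gripper open.
Joint ranges: [-177.83, 177.83], [-43.37, 116.18], [15.69, 146.23], [-61.86, 241.86], [9.47, 152.12], [-147.06, 147.06]. Speed limits (degrees/s): [159.86, 159.86, 180, 180, 180, 180].

INTERFACE

Orientations are given as [roll, pitch, yaw] about the fixed x, y, z axes, in that order (R = Rz(yaw) Ry(pitch) Rx(roll)).
In Python, from cell import status, viewer, robot, nets gives the robot as it stands.
- The arm moves only by the tool apply_moves, never from a script. Its argument "rows" is a list of rows, each a list of 3 entries, a list of its own where there are three numbers: the finger opening in mm, from 0 to 85.4, then the shift along the tool's x, y, z in units of 40 mm (1.0 is 40 mm), then the turn, a rotation vector about the tool's x, y, z in units of 6 degrees (1.0 is 6 degrees). In form: [[claw, [tx, ty, tz], [wx, wy, wz]], ...]. A call has 1 to 5 rows; each row shifts and turns the commanded pose from where the row before left it, along the tool's axes as they then stand; what a row does not reach is not made up. A row lasts 1/12 s, in which the tool goes at most 41.7 mm and 7.16 degrees, less where a joint would pass 70% of its speed; a pose out of reach is approached as far as the arm can. A call is refused whole if a number of a shift passes 1 or a number of a turn 1, either way. A call with a gripper value outside its range is refused whole. The fingers move at their own pace and stop on an object; "squeeze" is the grip in N (left out, the last holds). Time passes only in rows, so rows that do not move let the fingers close. It gives the time, the measured TCP pose, the force and the opening at its end, in the units of the state.
- status.state(): the state, without advancing time (a new reading comes with each control period).
- viewer.snapshot(name): name is "side" or "top" or "wrist"; returns the picture (420x560x3 uint8, blue, green, red); there is no depth.
- viewer.calibration(name): a dict with "fx", "fy", "cx", "cy" (pixels), "k1" (the pictures are not rectified: a ray, as slopes to the right and down, at radius r is drawn at 1 + k1 r^2 times it, then the intrinsics apply), "position" and "attitude" of the camera in the world; the wrist camera has in their place "hand_eye" (4x4, takes a point from camera to tool coordinates, whose origin is the TCP and whose axes are the flange's). Camera axes: x right, y down, z forward; pixel columns grow to the right and rows downward; lengths in m; the calibration is good to about 2 mm. A picture is of the moment at which its call begins: read the wrist's pose just before it. calibration takes no time and is no camera call.
- robot.job_done(): hands the job in, once; it reports no verdict.
Trained networks look in the newest picture that a camera, given by its name, has taken for a name from the list of things; names that differ only in an ending like _2 or _b are one class to them, and where a whole thing is asked for, a point or a joint stands for the part that bears it (a point fixed in the world has none). Each returns a list of dicts, best first, with "score" (0 to 1); they miss things now and then, are a little off and sometimes report something else, mostly with a low value. They report only what shows in the picture. A call takes as long as a camera call.
- nets.boxes_of(query, camera): "location" ([column, row] in pixels, amid what is visible of it).
- nets.regions_of(query, camera): "mask" (420x560 bool, what is visible of it) and "location" ([column, row] in pixels, amid what is visible of it).
- nets.landmark_of(query, camera): "location" ([column, row] in pixels: a listed point, or the origin of a listed thing).
The state is a dict: "time": time; "joint_pos": joint angles; "qd": joint speeds; "joint_torque": joint torques, N m; "eef_pos": TCP position; "ee_rot": TCP orientation; "ft_force": force on the tool from outside, world axes, zero at the start; "ft_torque": the same for the moment, N m; "gripper_width": finger opening in m.
Only numpy, scipy, OpenCV 4.12 (cv2) and the standard library are available. Lean on these libraries where they do the work, as an engineer would, in place of code of your own. Each camera call takes 0.05 s, during which the arm holds its last target.

## Working session

There is one attempt and no reset: what is moved stays moved. The work goes in short steps, Python scripts to look and compute and a tool call to move; the robot and the scene stay as the last step left them, time stands still between calls to the robot, and variables do not carry over. Pictures are saved under pics/ and viewed, and the job is handed in when it is done.

Besides the shell and the picture viewer there is one more tool, called after "Emit:" as name([rows], argument=value, ...), one row to a line, values as JSON. apply_moves: Moves the arm, as the interface text tells. Its arguments: {"type":"object","properties":{"rows":{"type":"array","items":{"type":"array"}},"squeeze":{"type":"number"}},"required":["rows"]}

```bash
ls; mkdir -p pics; python3 - <<'E'
from cell import status, viewer, robot, nets
import cv2
print(status.state())
for n in("side","top","wrist"):
    print(n,viewer.calibration(n))
    cv2.imwrite(f"pics/{n}0.png",viewer.snapshot(n))
E
```

```text
pics
{'time': 0.0, 'joint_pos': array([ 6.59980103e+01,  5.04136889e+00,  7.86272804e+01,  8.50028053e-04,
        9.64627772e+01, -5.90612904e+00]), 'qd': array([-0.04705932,  0.01509694,  0.04646947,  0.03073248,  0.04736365,
       -0.10933283]), 'joint_torque': array([-1.06989875e-03, -3.51859260e+01, -3.13272715e+01, -2.44054008e-04,
        1.07854942e-02,  5.84695940e-06]), 'eef_pos': array([0.1706161 , 0.52233153, 0.23009512]), 'ee_rot': array([-1.79869358e+02, -1.43639904e-02,  1.61904218e+02]), 'ft_force': array([-0.30633562,  0.72250222,  0.70525313]), 'ft_torque': array([-0.04930796,  0.00861442, -0.01508259]), 'gripper_width': 0.0854751769452592}
side {'fx': 469.70237544975083, 'fy': 469.70237544975083, 'cx': 283.78249657267116, 'cy': 203.15399567538623, 'k1': 0.053220765118204935, 'position': array([ 0.06183836, -0.82021715,  1.04533121]), 'attitude': array([-133.6559138 ,    0.53142649,  -33.04619491])}
top {'fx': 544.9013287820181, 'fy': 544.9013287820181, 'cx': 284.7047016784007, 'cy': 219.29250866300634, 'k1': -0.20940327303797437, 'position': array([ 0.44847517, -0.04323572,  1.58612937]), 'attitude': array([-174.93388991,    0.21981479,  -90.04647192])}
wrist {'fx': 321.21424270965184, 'fy': 321.21424270965184, 'cx': 268.3811308434231, 'cy': 211.77138682481018, 'k1': -0.051597038916884434, 'hand_eye': array([[ 2.11520743e-04, -9.53898186e-01, -3.00130314e-01,
         7.67263367e-02],
       [ 9.99999441e-01,  5.12834840e-04, -9.25170122e-04,
         1.49330032e-04],
       [ 1.03643538e-03, -3.00129951e-01,  9.53897761e-01,
        -1.42121732e-01],
       [ 0.00000000e+00,  0.00000000e+00,  0.00000000e+00,
         1.00000000e+00]])}
```

View pics/top0.png

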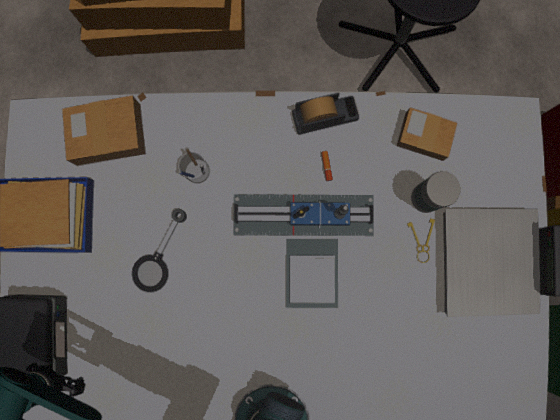

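View pics/side0.png

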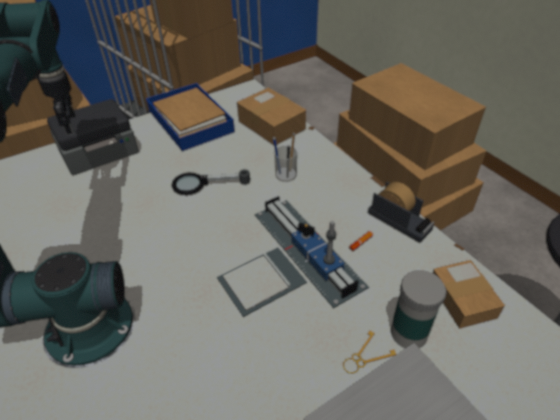

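View pics/wrist0.png

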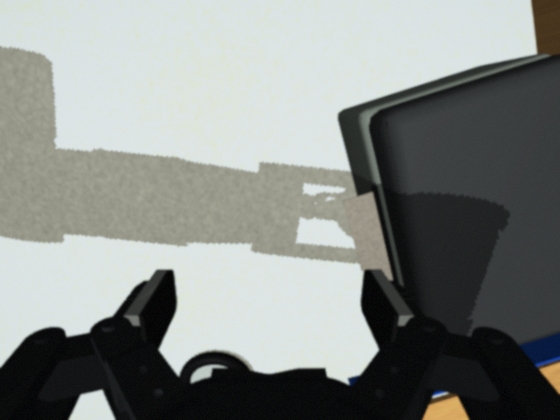

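The stand's rail runs along world y, with the red line to the left of the carriage. The knob is at about (300,213) and the post at about (340,210) in the top picture. The magnifier is at left, with its hub at (179,215) and lens at (150,272).

```bash
cat > h.py <<'E'
from cell import status, viewer, robot, nets
import numpy as np, cv2
from scipy.spatial.transform import Rotation as R
def pose():
    s=status.state(); T=np.eye(4); T[:3,:3]=R.from_euler('xyz',s['ee_rot'],degrees=True).as_matrix(); T[:3,3]=s['eef_pos']; return T
def cam(n,T=None):
    c=viewer.calibration(n)
    if n=='wrist': return c,(pose() if T is None else T)@c['hand_eye']
    M=np.eye(4); M[:3,:3]=R.from_euler('xyz',c['attitude'],degrees=True).as_matrix(); M[:3,3]=c['position']; return c,M
def ray(n,uv,T=None):
    c,M=cam(n,T); d=np.array([(uv[0]-c['cx'])/c['fx'],(uv[1]-c['cy'])/c['fy']]); u=d.copy()
    for _ in range(30): u=d/(1+c['k1']*(u@u))
    return M[:3,3],M[:3,:3]@np.array([u[0],u[1],1.])
def atz(n,uv,z,T=None):
    o,d=ray(n,uv,T); return o+d*(z-o[2])/d[2]
def proj(n,p,T=None):
    c,M=cam(n,T); q=M[:3,:3].T@(np.asarray(p)-M[:3,3]); u=q[:2]/q[2]; u=u*(1+c['k1']*(u@u)); return np.array([u[0]*c['fx']+c['cx'],u[1]*c['fy']+c['cy']])
E
python3 - <<'E'
from h import *
Z=dict(pointer=.051,red_line=.006,knob_grip=.077,post_top=.2,plate_centre=.013,balance=.026,bore_foot=0,lens_centre=.009,canister_mid=.0965,cup_mid=.05,marker_mid=.01,keys_mid=.002,stand=0.)
np.set_printoptions(precision=4,suppress=True)
for n in("top","side"):
    viewer.snapshot(n)
    for k,z in Z.items():
        r=nets.landmark_of(k,n)
        for q in r[:2]: print(n,k,round(q['score'],2),np.round(q['location'],1),atz(n,q['location'],z))
print(status.state()['time'])
E
```

```text
top pointer 0.93 [318.2 210.1] [ 0.6106 -0.1324  0.051 ]
top knob_grip 0.48 [300.9 212.4] [ 0.6015 -0.0827  0.077 ]
top post_top 0.8 [346.2 204.6] [ 0.609  -0.1959  0.2   ]
top plate_centre 0.97 [312.7 278.6] [ 0.4164 -0.1178  0.013 ]
top balance 0.75 [424.5 233.4] [ 0.5452 -0.4436  0.026 ]
top balance 0.69 [164. 232.] [0.5502 0.3129 0.026 ]
top bore_foot 0.92 [176.5 215.5] [0.6007 0.2821 0.    ]
top lens_centre 0.55 [150.9 275. ] [0.4251 0.3544 0.009 ]
top canister_mid 0.85 [433.  192.4] [ 0.6557 -0.4529  0.0965]
top cup_mid 0.69 [190.1 167.5] [0.7347 0.2349 0.05  ]
top marker_mid 0.53 [326.4 168. ] [ 0.7393 -0.1599  0.01  ]
top keys_mid 0.69 [423.3 237. ] [ 0.536 -0.446  0.002]
top stand 0.63 [301.9 219. ] [ 0.5899 -0.0875  0.    ]
side pointer 0.74 [315.3 243.4] [ 0.6068 -0.128   0.051 ]
side red_line 0.95 [301.6 240.6] [ 0.6042 -0.0654  0.006 ]
side knob_grip 0.56 [305.4 226.5] [ 0.6065 -0.0789  0.077 ]
side post_top 0.73 [328.  224.2] [ 0.5886 -0.1976  0.2   ]
side plate_centre 0.77 [258.5 281.1] [ 0.4199 -0.1266  0.013 ]
side balance 0.68 [223.4 179.1] [0.5325 0.2887 0.026 ]
side balance 0.68 [367.4 355. ] [ 0.5192 -0.4573  0.026 ]
side bore_foot 0.82 [243.  178.3] [0.6022 0.2836 0.    ]
side lens_centre 0.73 [189.5 181.8] [0.439  0.3578 0.009 ]
side lens_centre 0.67 [306.7 249. ] [ 0.5965 -0.1025  0.009 ]
side canister_mid 0.85 [412.8 310.5] [ 0.6498 -0.4542  0.0965]
side cup_mid 0.93 [280.6 164.8] [0.7158 0.2215 0.05  ]
side marker_mid 0.59 [361.3 240.8] [ 0.7478 -0.1655  0.01  ]
side marker_mid 0.45 [188.6 184.1] [0.4312 0.3476 0.01  ]
side keys_mid 0.76 [367.6 353.7] [ 0.5326 -0.4465  0.002 ]
side stand 0.56 [305.6 248.8] [ 0.5989 -0.0938  0.    ]
1.55
```

```bash
python3 - <<'E'
import cv2
a=cv2.imread('pics/top0.png')[150:330,120:400]; cv2.imwrite('pics/tc.png',cv2.resize(cv2.convertScaleAbs(a,alpha=1.3),None,fx=2.85,fy=2.85,interpolation=3))
a=cv2.imread('pics/side0.png')[130:330,160:400]; cv2.imwrite('pics/sc.png',cv2.resize(cv2.convertScaleAbs(a,alpha=1.3),None,fx=3,fy=3,interpolation=3))
E
```

```text
(no output)
```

View pics/tc.png

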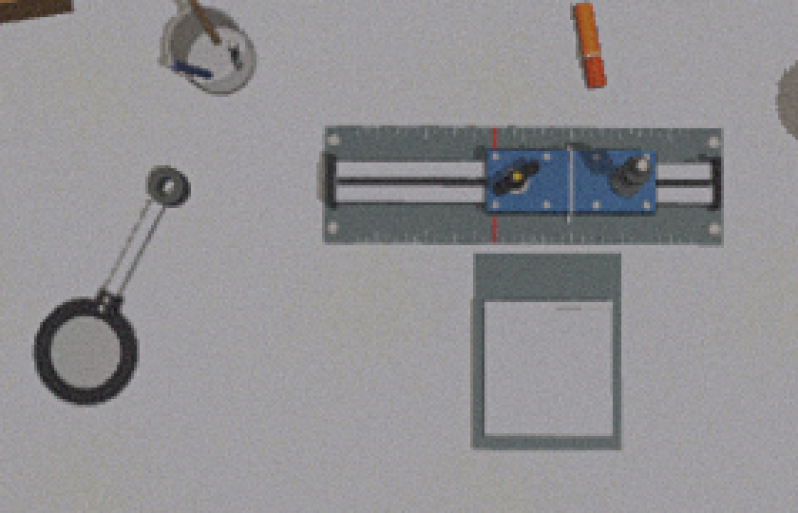

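View pics/sc.png

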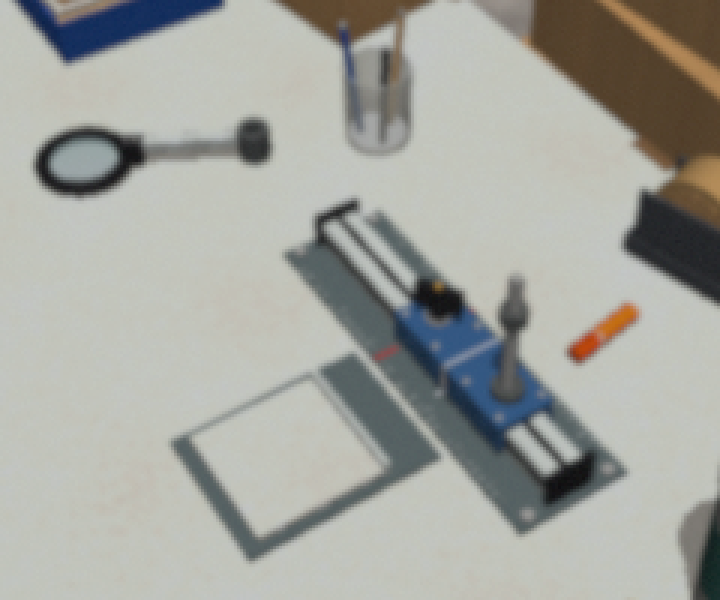

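```bash
cat >> h.py <<'E'
def plan(p,rpy,n=None,T=None,v=36.,w=5.8,claw=85):
    T=pose() if T is None else T.copy(); p=np.asarray(p,float)
    R1=R.from_euler('xyz',rpy,degrees=True); R0=R.from_matrix(T[:3,:3]); rv=(R0.inv()*R1).as_rotvec(degrees=True)
    n=n or int(max(1,np.ceil(np.linalg.norm(p-T[:3,3])*1000/v),np.ceil(np.abs(rv).max()/w)))
    P=T[:3,3].copy(); C=R0
    for i in range(n):
        g=T[:3,3]+(p-T[:3,3])*(i+1)/n
        t=np.round(C.inv().apply(g-P)*25,2); u=np.round(((C.inv()*R0*R.from_rotvec(rv*(i+1)/n,degrees=True)).as_rotvec(degrees=True))/6,2)
        print([claw,t.tolist(),u.tolist()],end=',\n' if i%5==4 else ', ')
        P=P+C.apply(t*.04); C=C*R.from_rotvec(u*6,degrees=True)
    print('\nend',np.round(P,4),np.round(C.as_euler('xyz',degrees=True),2))
E
python3 - <<'E'
from h import *
plan([.604,-.078,.21],[180,0,120])
E
```

```text
[85, [-0.71, -0.52, 0.03], [0.0, -0.0, 0.33]], [85, [-0.73, -0.49, 0.02], [0.0, -0.0, 0.34]], [85, [-0.75, -0.47, 0.03], [0.0, -0.0, 0.33]], [85, [-0.76, -0.45, 0.02], [0.0, -0.0, 0.33]], [85, [-0.78, -0.41, 0.03], [0.0, -0.0, 0.33]],
[85, [-0.79, -0.39, 0.02], [0.0, -0.0, 0.34]], [85, [-0.81, -0.36, 0.03], [0.0, -0.0, 0.33]], [85, [-0.81, -0.33, 0.02], [0.0, -0.0, 0.33]], [85, [-0.83, -0.31, 0.03], [0.0, -0.0, 0.33]], [85, [-0.84, -0.27, 0.02], [0.0, -0.0, 0.34]],
[85, [-0.85, -0.25, 0.03], [0.0, -0.0, 0.33]], [85, [-0.85, -0.21, 0.02], [0.0, -0.0, 0.33]], [85, [-0.86, -0.19, 0.03], [0.0, -0.0, 0.33]], [85, [-0.87, -0.15, 0.03], [0.0, -0.0, 0.34]], [85, [-0.87, -0.13, 0.02], [0.0, -0.0, 0.33]],
[85, [-0.88, -0.09, 0.03], [0.0, -0.0, 0.33]], [85, [-0.88, -0.07, 0.02], [0.0, -0.0, 0.33]], [85, [-0.88, -0.03, 0.03], [0.0, -0.0, 0.34]], [85, [-0.88, -0.0, 0.02], [0.0, -0.0, 0.33]], [85, [-0.88, 0.02, 0.03], [0.0, -0.0, 0.33]],
[85, [-0.88, 0.06, 0.02], [0.0, -0.0, 0.33]], 
end [ 0.6039 -0.0779  0.2101] [180.    -0.   120.02]
```

Emit:
apply_moves([
  [85, [-0.71, -0.52, 0.03], [0, 0, 0.33]],
  [85, [-0.73, -0.49, 0.02], [0, 0, 0.34]],
  [85, [-0.75, -0.47, 0.03], [0, 0, 0.33]],
  [85, [-0.76, -0.45, 0.02], [0, 0, 0.33]],
  [85, [-0.78, -0.41, 0.03], [0, 0, 0.33]],
])

```text
time: 1.97
eef_pos: [0.2745, 0.3785, 0.2263]
ee_rot: [180.0, 0.0, 151.9]
ft_force: [-0.3, 0.2, 1.0]
gripper_width: 0.0852
```

Emit:
apply_moves([
  [85, [-0.79, -0.39, 0.02], [0, 0, 0.34]],
  [85, [-0.81, -0.36, 0.03], [0, 0, 0.33]],
  [85, [-0.81, -0.33, 0.02], [0, 0, 0.33]],
  [85, [-0.83, -0.31, 0.03], [0, 0, 0.33]],
  [85, [-0.84, -0.27, 0.02], [0, 0, 0.34]],
])

```text
time: 2.38
eef_pos: [0.3778, 0.2352, 0.2215]
ee_rot: [180.0, 0.0, 141.8]
ft_force: [-0.4, 0.9, -0.1]
gripper_width: 0.0851
```

Emit:
apply_moves([
  [85, [-0.85, -0.25, 0.03], [0, 0, 0.33]],
  [85, [-0.85, -0.21, 0.02], [0, 0, 0.33]],
  [85, [-0.86, -0.19, 0.03], [0, 0, 0.33]],
  [85, [-0.87, -0.15, 0.03], [0, 0, 0.34]],
  [85, [-0.87, -0.13, 0.02], [0, 0, 0.33]],
])

```text
time: 2.8
eef_pos: [0.4809, 0.0921, 0.2162]
ee_rot: [180.0, 0.0, 131.9]
ft_force: [1.4, 0.3, -0.5]
gripper_width: 0.0847
```

Emit:
apply_moves([
  [85, [-0.88, -0.09, 0.03], [0, 0, 0.33]],
  [85, [-0.88, -0.07, 0.02], [0, 0, 0.33]],
  [85, [-0.88, -0.03, 0.03], [0, 0, 0.34]],
  [85, [-0.88, 0, 0.02], [0, 0, 0.33]],
  [85, [-0.88, 0.02, 0.03], [0, 0, 0.33]],
])

```text
time: 3.22
eef_pos: [0.5841, -0.0509, 0.2109]
ee_rot: [180.0, 0.0, 121.9]
ft_force: [-0.2, 0.8, 0.5]
gripper_width: 0.0851
```

Emit:
apply_moves([
  [85, [-0.88, 0.06, 0.02], [0, 0, 0.33]],
  [85, [0, 0, 0], [0, 0, 0]],
  [85, [0, 0, 0], [0, 0, 0]],
])

```text
time: 3.47
eef_pos: [0.6042, -0.0795, 0.2088]
ee_rot: [-179.9, -0.1, 119.9]
ft_force: [0.2, 1.3, -0.0]
gripper_width: 0.0848
```

```bash
python3 - <<'E'
from h import *
np.set_printoptions(precision=4,suppress=True)
T=pose(); im=viewer.snapshot('wrist'); cv2.imwrite('pics/w1.png',im); print(T[:3,3],status.state()['time'])
for k,z in dict(pointer=.051,red_line=.006,knob_grip=.077,post_top=.2,plate_centre=.013).items():
    for q in nets.landmark_of(k,'wrist')[:2]: print(k,round(q['score'],2),np.round(q['location'],1),atz('wrist',q['location'],z,T))
E
```

```text
[ 0.6042 -0.0795  0.2088] 3.5167
pointer 0.91 [235.9 244.7] [ 0.6016 -0.1416  0.051 ]
red_line 0.72 [277.  174.6] [ 0.6066 -0.0657  0.006 ]
knob_grip 0.81 [265.5 204.9] [ 0.6033 -0.0835  0.077 ]
plate_centre 0.66 [ 88.1 126.8] [ 0.41   -0.1185  0.013 ]
plate_centre 0.44 [265.9 206.1] [ 0.6129 -0.1009  0.013 ]
```

View pics/w1.png

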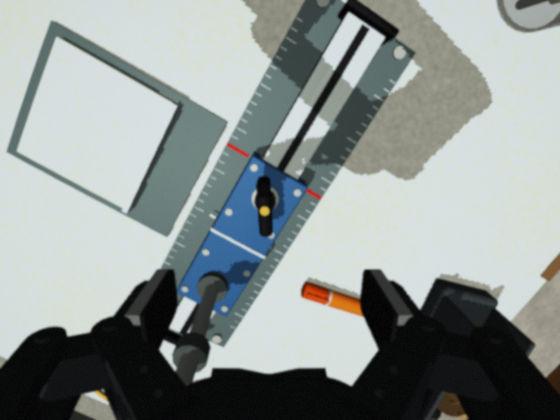

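The wrist picture shows the red line at (238,150) and (314,194), the white line from (213,230) to (266,258), and the wing upright at (265,205).

```bash
python3 - <<'E'
import cv2
a=cv2.imread('pics/w1.png')[100:300,150:350]; cv2.imwrite('pics/w1c.png',cv2.resize(a,(600,600),interpolation=3))
E
```

```text
(no output)
```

View pics/w1c.png

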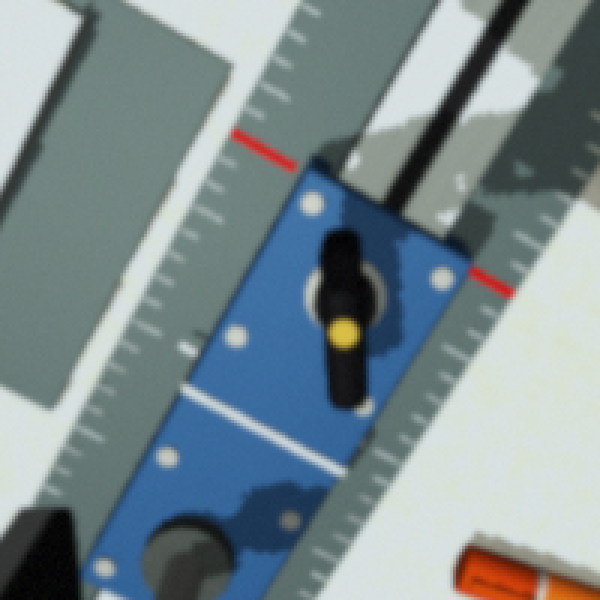

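```bash
python3 - <<'E'
from h import *
np.set_printoptions(precision=4,suppress=True)
T=pose()
f=lambda x,y,z: atz('wrist',(x/3+150,y/3+100),z,T)
a,b=f(233,133,.005),f(514,293,.005); c,d=f(185,388,.051),f(346,472,.051); e,g=f(342,234,.088),f(347,404,.088)
for p,q in((a,b),(c,d),(e,g)): print(p,q,'mid',(p+q)/2,'len',np.linalg.norm(p-q),'ang',np.degrees(np.arctan2(*(q-p)[1::-1])))
E
```

```text
[ 0.5446 -0.0617  0.005 ] [ 0.6632 -0.0611  0.005 ] mid [ 0.6039 -0.0614  0.005 ] len 0.11860040986101007 ang 0.32295228048332364
[ 0.5729 -0.1373  0.051 ] [ 0.6349 -0.137   0.051 ] mid [ 0.6039 -0.1371  0.051 ] len 0.06205083671213776 ang 0.3149144338795496
[ 0.5889 -0.0588  0.088 ] [ 0.6156 -0.1022  0.088 ] mid [ 0.6023 -0.0805  0.088 ] len 0.050926692688065794 ang -58.4406881442723
```

```bash
python3 - <<'E'
from h import *
plan([.6035,-.0815,.060],[180,0,121.5],claw=45)
E
```

```text
[45, [-0.02, -0.01, 0.75], [0.0, 0.0, -0.05]], [45, [-0.02, -0.02, 0.76], [0.0, 0.0, -0.04]], [45, [-0.02, -0.01, 0.75], [0.0, 0.0, -0.05]], [45, [-0.02, -0.01, 0.76], [0.01, 0.0, -0.04]], [45, [-0.02, -0.01, 0.75], [-0.0, 0.0, -0.05]],

end [ 0.6036 -0.0814  0.06  ] [-1.7999e+02  3.0000e-02  1.2150e+02]
```

Emit:
apply_moves([
  [45, [-0.02, -0.01, 0.75], [0.0, 0.0, -0.05]],
  [45, [-0.02, -0.02, 0.76], [0.0, 0.0, -0.04]],
  [45, [-0.02, -0.01, 0.75], [0.0, 0.0, -0.05]],
  [45, [-0.02, -0.01, 0.76], [0, 0, -0.04]],
  [45, [-0.02, -0.01, 0.75], [0, 0, -0.05]],
])

```text
time: 4.18
eef_pos: [0.6036, -0.0816, 0.0587]
ee_rot: [179.9, 0.0, 121.5]
ft_force: [0.5, -0.1, -0.1]
gripper_width: 0.0449
```

Emit:
apply_moves([
  [0, [0, 0, 0], [0, 0, 0]],
  [0, [0, 0, 0], [0, 0, 0]],
  [0, [0, 0, 0], [0, 0, 0]],
  [0, [0, 0, 0], [0, 0, 0]],
  [0, [0, 0, 0], [0, 0, 0]],
], squeeze=30)

```text
time: 4.6
eef_pos: [0.6019, -0.082, 0.0589]
ee_rot: [-179.8, -0.2, 121.4]
ft_force: [-5.2, -0.0, -7.5]
gripper_width: 0.0174
```

Emit:
apply_moves([
  [0, [0, 0, 0], [0, 0, 0]],
  [0, [0, 0, 0], [0, 0, 0]],
])

```text
time: 4.77
eef_pos: [0.6019, -0.082, 0.059]
ee_rot: [-179.8, -0.2, 121.4]
ft_force: [-5.0, 0.1, -8.0]
gripper_width: 0.0174
```

```bash
python3 - <<'E'
from h import *
print(status.state())
T=pose(); im=viewer.snapshot('wrist'); cv2.imwrite('pics/w2.png',im)
p=T[:3,3].copy(); p[1]+=.06
plan(p,[180,0,121.5],v=12,claw=0)
E
```

```text
{'time': 4.7667, 'joint_pos': array([-1.31000252e+01,  1.76355151e+01,  8.36702240e+01, -1.04866306e-02,
        7.89737434e+01, -4.45242569e+01]), 'qd': array([-0.08357593, -0.05054345, -0.05787384,  0.04829702,  0.06909922,
        0.01870675]), 'joint_torque': array([  0.12832189, -47.76697397, -35.73197365,   0.28423917,
        -1.77310824,   0.07022171]), 'eef_pos': array([ 0.60188048, -0.08200984,  0.05897335]), 'ee_rot': array([-179.79353038,   -0.18864454,  121.42592254]), 'ft_force': array([-4.96936007,  0.06176254, -7.99190967]), 'ft_torque': array([0.07456791, 0.95294498, 0.00950867]), 'gripper_width': 0.017446239652233}
[0, [0.26, 0.16, 0.0], [-0.01, -0.01, -0.0]], [0, [0.25, 0.15, 0.0], [-0.0, -0.0, -0.0]], [0, [0.26, 0.16, 0.0], [-0.01, -0.01, -0.01]], [0, [0.25, 0.16, 0.0], [-0.01, -0.01, 0.0]], [0, [0.26, 0.15, 0.0], [-0.0, -0.0, -0.0]],

end [ 0.6018 -0.0221  0.059 ] [-1.7997e+02 -1.0000e-02  1.2149e+02]
```

View pics/w2.png

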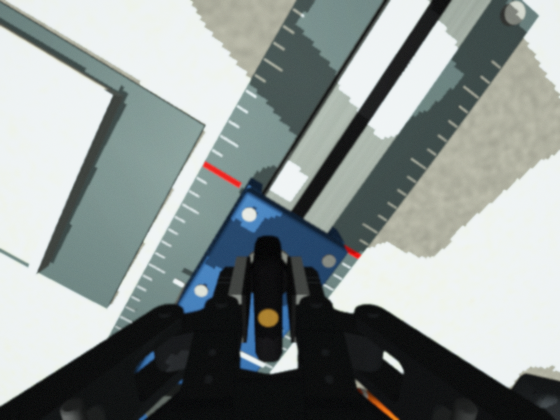

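Emit:
apply_moves([
  [0, [0.28, 0.13, 0], [0, 0, 0]],
  [0, [0.25, 0.15, 0], [0, 0, 0]],
  [0, [0.26, 0.16, 0], [0, 0, 0]],
  [0, [0.25, 0.16, 0], [0, 0, 0]],
  [0, [0.26, 0.15, 0], [0, 0, 0]],
], squeeze=40)

```text
time: 5.23
eef_pos: [0.6022, -0.0212, 0.0591]
ee_rot: [-180.0, -0.0, 121.4]
ft_force: [-1.2, -2.2, -12.9]
gripper_width: 0.0169
```

```bash
python3 - <<'E'
from h import *
s=status.state();print(s['eef_pos'],s['ee_rot'],s['ft_force'],s['gripper_width'])
T=pose(); im=viewer.snapshot('wrist'); cv2.imwrite('pics/w3.png',im)
np.save('T3.npy',T)
im=viewer.snapshot('side'); cv2.imwrite('pics/s3.png',cv2.resize(im[160:310,220:420],(800,600),interpolation=3))
im=viewer.snapshot('top'); cv2.imwrite('pics/t3.png',cv2.resize(im[150:270,230:390],(800,600),interpolation=3))
E
```

```text
[ 0.60216236 -0.02122612  0.05911762] [-1.79976193e+02 -1.46004226e-02  1.21432024e+02] [ -1.24816823  -2.16166803 -12.86162642] 0.016899010784828437
```

View pics/w3.png

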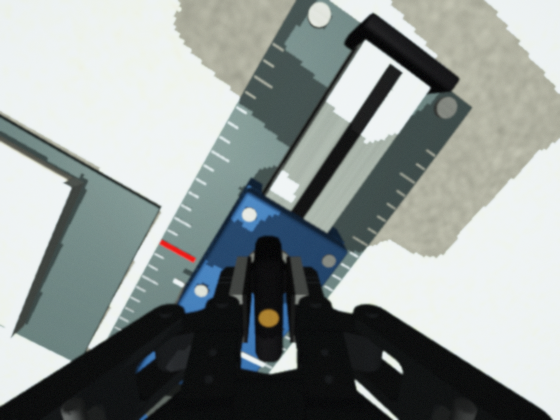

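View pics/s3.png

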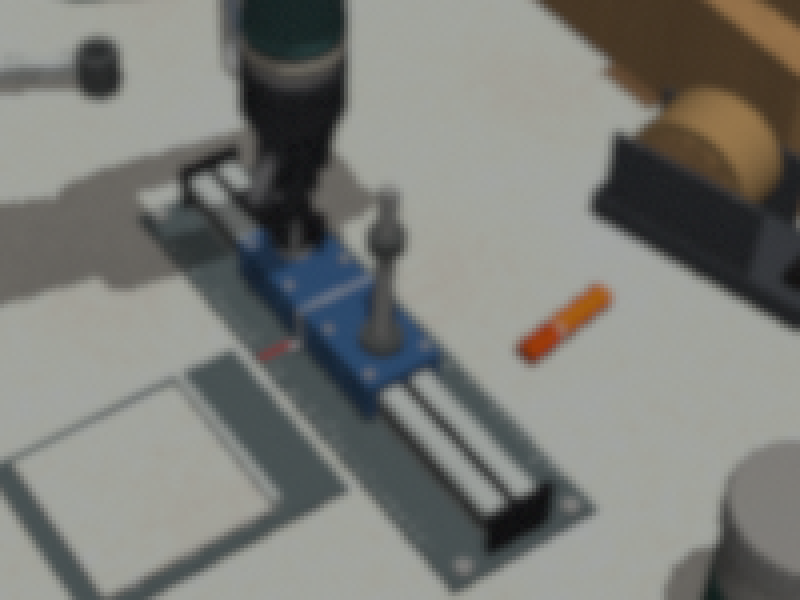

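View pics/t3.png

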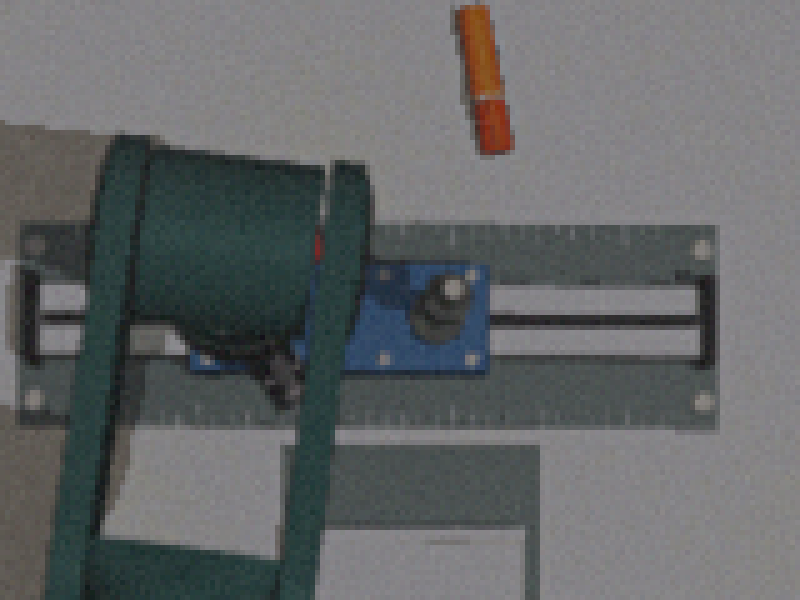

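```bash
python3 - <<'E'
from h import *
np.set_printoptions(precision=4,suppress=True)
T=np.load('T3.npy')
for z in(.005,.01,.02): print(z,'tab',atz('wrist',(180,283),z,T),'w1 tab needs pose')
print('red',atz('wrist',(162,242),.005,T),atz('wrist',(194,260),.005,T))
for uv in ((300,305),(300,333)): 
    u=(uv[0]/4+220,uv[1]/4+160); print([atz('side',u,z) for z in(.005,.02,.05)])
for uv in ((260,357),(295,345)):
    u=(uv[0]/4+220,uv[1]/4+160); print('red side',atz('side',u,.005))
u=(368/4+220,282/4+160); print('ptr top end +x',atz('side',u,.051)); u=(300/4+220,308/4+160); print('ptr top end -x',atz('side',u,.051))
u=(318/5+230,245/5+150); print('top cam red',atz('top',u,.005))
print('carriage end top cam',atz('top',(490/5+230,318/5+150),.05), 'other', atz('top',(190/5+230,365/5+150),.05))
E
```

```text
0.005 tab [ 0.5691 -0.0847  0.005 ] w1 tab needs pose
0.01 tab [ 0.5689 -0.0814  0.01  ] w1 tab needs pose
0.02 tab [ 0.5685 -0.0748  0.02  ] w1 tab needs pose
red [ 0.545  -0.0634  0.005 ] [ 0.5693 -0.0639  0.005 ]
[array([ 0.5982, -0.0395,  0.005 ]), array([ 0.5904, -0.0508,  0.02  ]), array([ 0.575 , -0.0733,  0.05  ])]
[array([ 0.5826, -0.0625,  0.005 ]), array([ 0.5751, -0.0735,  0.02  ]), array([ 0.5601, -0.0953,  0.05  ])]
red side [ 0.5454 -0.0657  0.005 ]
red side [ 0.5731 -0.0702  0.005 ]
ptr top end +x [ 0.6279 -0.0826  0.051 ]
ptr top end -x [ 0.5728 -0.0764  0.051 ]
top cam red [ 0.6482 -0.0633  0.005 ]
carriage end top cam [ 0.6007 -0.1602  0.05  ] other [0.5742 0.0098 0.05  ]
```

```bash
python3 - <<'E'
import cv2
a=cv2.imread('pics/w3.png')[200:350,130:330]; cv2.imwrite('pics/w3c.png',cv2.resize(a,(800,600),interpolation=3))
E
```

```text
(no output)
```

View pics/w3c.png

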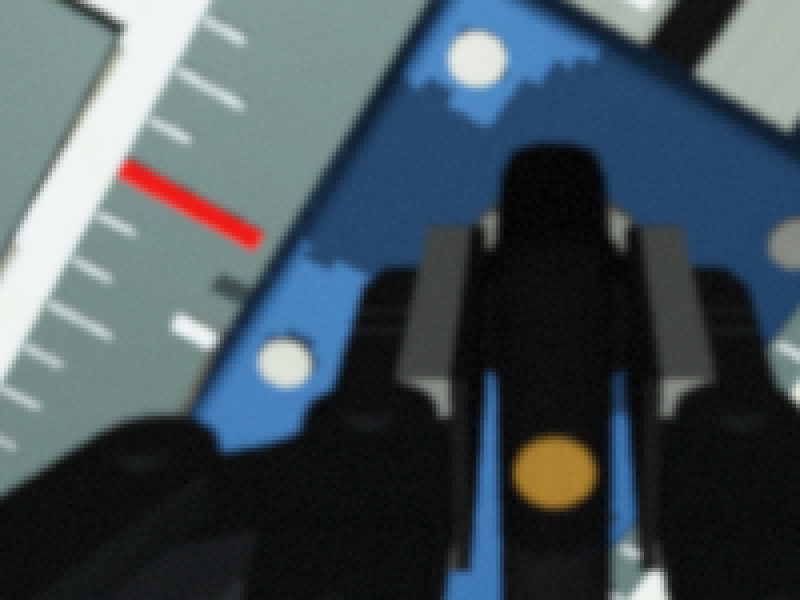

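Emit:
apply_moves([
  [0, [0.14, 0.09, 0], [0, 0, 0]],
  [0, [0.14, 0.08, 0], [0, 0, 0]],
  [0, [0, 0, 0], [0, 0, 0]],
])

```text
time: 5.63
eef_pos: [0.6022, -0.0082, 0.0591]
ee_rot: [180.0, -0.1, 121.4]
ft_force: [-1.7, 1.7, -12.4]
gripper_width: 0.0173
```

```bash
python3 - <<'E'
from h import *
np.set_printoptions(precision=4,suppress=True)
s=status.state();print(s['eef_pos'],s['ee_rot'],s['ft_force'],s['gripper_width'])
T=pose(); im=viewer.snapshot('wrist'); cv2.imwrite('pics/w4.png',cv2.resize(im[180:330,130:330],(800,600),interpolation=3))
np.save('T4.npy',T)
im=viewer.snapshot('side'); cv2.imwrite('pics/s4.png',cv2.resize(im[210:270,260:340],(800,600),interpolation=3))
E
```

```text
[ 0.6022 -0.0082  0.0591] [179.9703  -0.0798 121.4305] [ -1.6956   1.7006 -12.4269] 0.01730532017905352
```

View pics/w4.png

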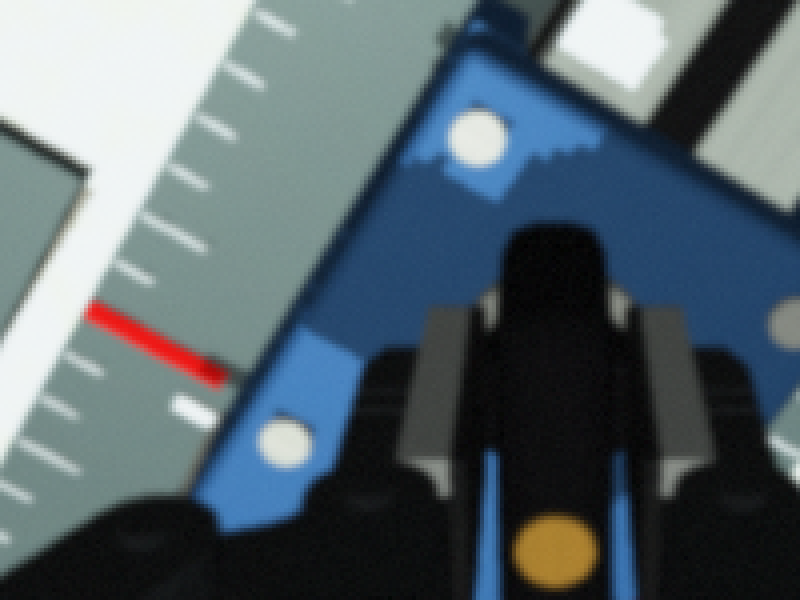

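View pics/s4.png

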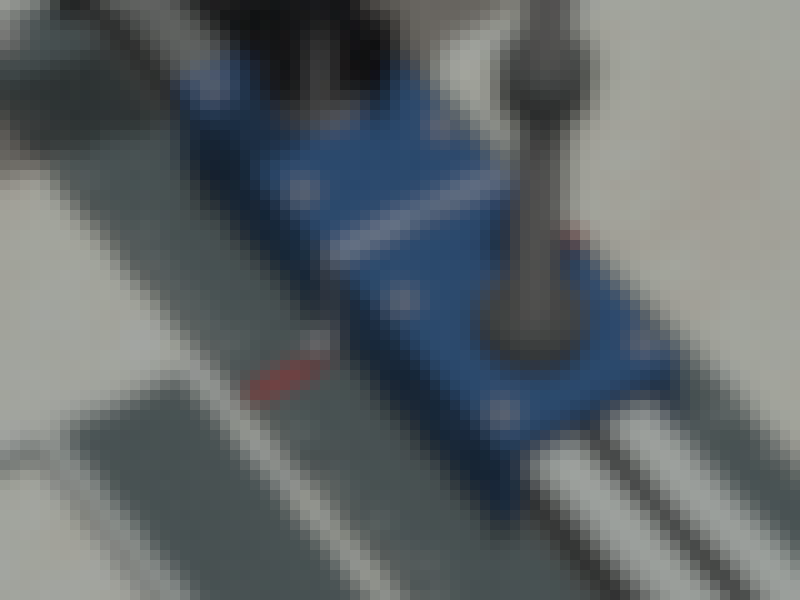

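```bash
python3 - <<'E'
from h import *
np.set_printoptions(precision=4,suppress=True)
T=np.load('T4.npy')
uw=(194/4+130,411/4+180); us=(318/10+260,340/10+210)
o1,d1=ray('wrist',uw,T); o2,d2=ray('side',us); d1/=np.linalg.norm(d1); d2/=np.linalg.norm(d2)
t=np.linalg.lstsq(np.c_[d1,-d2],o2-o1,rcond=None)[0]; p=o1+d1*t[0]; q=o2+d2*t[1]; print('tab',p,q)
print('red w',atz('wrist',(92/4+130,312/4+180),.005,T),atz('wrist',(222/4+130,378/4+180),.005,T))
print('red s',atz('side',(255/10+260,393/10+210),.005),atz('side',(318/10+260,366/10+210),.005))
for z in(.01,.015,.02,.025): print(z,atz('wrist',uw,z,T),atz('side',us,z))
E
```

```text
tab [ 0.5679 -0.0661  0.0138] [ 0.5687 -0.0664  0.014 ]
red w [ 0.5449 -0.0641  0.005 ] [ 0.5694 -0.0636  0.005 ]
red s [ 0.5465 -0.0667  0.005 ] [ 0.5675 -0.0682  0.005 ]
0.01 [ 0.568  -0.0686  0.01  ] [ 0.5707 -0.0634  0.01  ]
0.015 [ 0.5679 -0.0653  0.015 ] [ 0.5682 -0.0671  0.015 ]
0.02 [ 0.5677 -0.062   0.02  ] [ 0.5658 -0.0707  0.02  ]
0.025 [ 0.5676 -0.0587  0.025 ] [ 0.5633 -0.0744  0.025 ]
```

```bash
python3 - <<'E'
from h import *
T=pose(); T[:3,:3]=R.from_euler('xyz',[180,0,121.5],degrees=True).as_matrix()
p=T[:3,3].copy(); p[2]=.235
plan(p,[180,0,121.5],T=T,claw=45)
T[2,3]=.235
plan([.645,-.0645,.235],[180,0,180],T=T,claw=45)
E
```

```text
[45, [-0.0, 0.0, -0.88], [-0.0, -0.0, 0.0]], [45, [0.0, 0.0, -0.88], [-0.0, -0.0, 0.0]], [45, [0.0, 0.0, -0.88], [-0.0, -0.0, 0.0]], [45, [0.0, 0.0, -0.88], [-0.0, -0.0, 0.0]], [45, [0.0, 0.0, -0.88], [-0.0, -0.0, 0.0]],

end [ 0.6022 -0.0086  0.2351] [180.    0.  121.5]
[45, [-0.16, 0.02, 0.0], [-0.0, 0.0, -0.89]], [45, [-0.16, -0.0, 0.0], [-0.0, 0.0, -0.88]], [45, [-0.16, -0.01, 0.0], [-0.0, 0.0, -0.89]], [45, [-0.16, -0.03, 0.0], [-0.0, 0.0, -0.89]], [45, [-0.15, -0.04, 0.0], [-0.0, 0.0, -0.88]],
[45, [-0.15, -0.06, 0.0], [-0.0, 0.0, -0.89]], [45, [-0.14, -0.07, 0.0], [-0.0, 0.0, -0.88]], [45, [-0.14, -0.08, 0.0], [-0.0, 0.0, -0.89]], [45, [-0.13, -0.1, 0.0], [-0.0, 0.0, -0.89]], [45, [-0.12, -0.11, 0.0], [-0.0, 0.0, -0.88]],
[45, [-0.11, -0.11, 0.0], [-0.0, 0.0, -0.89]], 
end [ 0.6452 -0.0644  0.235 ] [180.   0. 180.]
```

Emit:
apply_moves([
  [45, [0, 0, 0], [0, 0, 0]],
  [45, [0, 0, 0], [0, 0, 0]],
  [45, [0, 0, 0], [0, 0, 0]],
  [45, [0, 0, 0], [0, 0, 0]],
])

```text
time: 6.07
eef_pos: [0.6049, -0.01, 0.0627]
ee_rot: [179.7, 0.3, 121.4]
ft_force: [-0.1, -0.7, 0.4]
gripper_width: 0.0451
```

Emit:
apply_moves([
  [45, [0, 0, -0.88], [0, 0, 0]],
  [45, [0, 0, -0.88], [0, 0, 0]],
  [45, [0, 0, -0.88], [0, 0, 0]],
  [45, [0, 0, -0.88], [0, 0, 0]],
  [45, [0, 0, -0.88], [0, 0, 0]],
])

```text
time: 6.48
eef_pos: [0.6028, -0.0098, 0.239]
ee_rot: [179.8, 0.1, 121.4]
ft_force: [0.5, -0.1, 0.8]
gripper_width: 0.0451
```

Emit:
apply_moves([
  [45, [-0.16, 0.02, 0], [0, 0, -0.89]],
  [45, [-0.16, 0, 0], [0, 0, -0.88]],
  [45, [-0.16, -0.01, 0], [0, 0, -0.89]],
  [45, [-0.16, -0.03, 0], [0, 0, -0.89]],
  [45, [-0.15, -0.04, 0], [0, 0, -0.88]],
])

```text
time: 6.9
eef_pos: [0.6228, -0.0354, 0.2374]
ee_rot: [179.9, 0.2, 148.2]
ft_force: [0.7, 0.5, -0.8]
gripper_width: 0.0448
```

Emit:
apply_moves([
  [45, [-0.15, -0.06, 0], [0, 0, -0.89]],
  [45, [-0.14, -0.07, 0], [0, 0, -0.88]],
  [45, [-0.14, -0.08, 0], [0, 0, -0.89]],
  [45, [-0.13, -0.1, 0], [0, 0, -0.89]],
  [45, [-0.12, -0.11, 0], [0, 0, -0.88]],
])

```text
time: 7.32
eef_pos: [0.6421, -0.0612, 0.2372]
ee_rot: [-180.0, 0.2, 174.8]
ft_force: [-0.7, -0.3, -0.8]
gripper_width: 0.0453
```

Emit:
apply_moves([
  [45, [-0.11, -0.11, 0], [0, 0, -0.89]],
  [45, [0, 0, 0], [0, 0, 0]],
  [45, [0, 0, 0], [0, 0, 0]],
])

```text
time: 7.57
eef_pos: [0.6457, -0.0657, 0.2365]
ee_rot: [-180.0, 0.1, 179.7]
ft_force: [-0.7, 0.8, -0.4]
gripper_width: 0.0453
```

```bash
python3 - <<'E'
from h import *
np.set_printoptions(precision=4,suppress=True)
s=status.state();print(s['time'],s['eef_pos'],s['ee_rot'],s['ft_force'],s['gripper_width'])
T=pose(); im=viewer.snapshot('wrist'); cv2.imwrite('pics/w5.png',im); cv2.imwrite('pics/w5c.png',cv2.resize(im[120:270,160:360],(800,600),interpolation=3))
np.save('T5.npy',T)
E
```

```text
7.5667 [ 0.6457 -0.0657  0.2365] [-179.9874    0.1316  179.7344] [-0.6978  0.8351 -0.3844] 0.045349588582851354
```

View pics/w5.png

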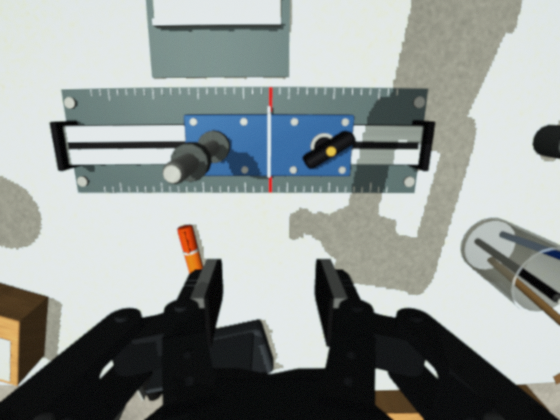

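View pics/w5c.png

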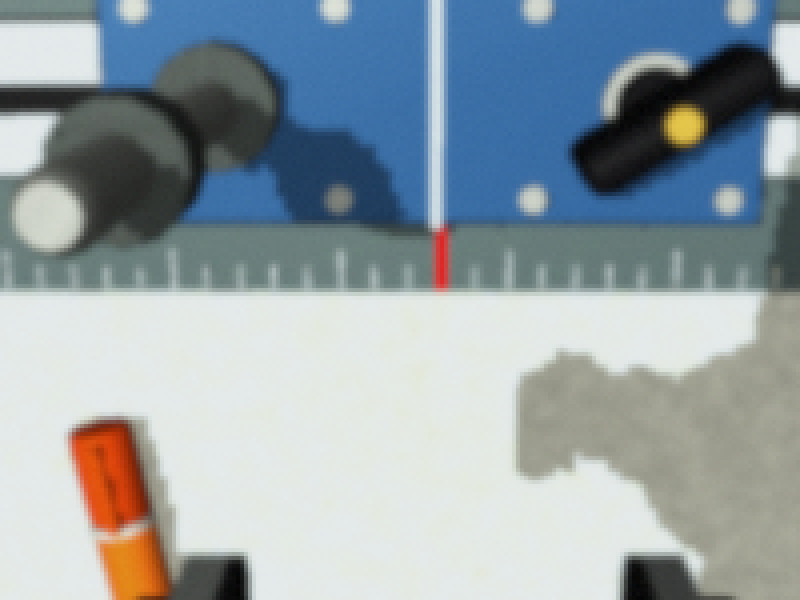

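```bash
python3 - <<'E'
from h import *
np.set_printoptions(precision=4,suppress=True)
T=np.load('T5.npy'); im=cv2.imread('pics/w5.png').astype(int)
for r in list(range(88,108,3))+list(range(178,192,2)):
    row=im[r,250:290]; w=np.clip(row[:,2]-np.maximum(row[:,0],row[:,1])-30,0,None)
    if w.sum()>60: c=250+(w*np.arange(40)).sum()/w.sum(); print('red',r,round(c,2),atz('wrist',(c,r),.0055,T)[:2])
for r in range(98,178,8):
    row=im[r,258:282]; w=np.clip(row[:,2]-110,0,None)
    c=258+(w*np.arange(24)).sum()/w.sum(); print('white',r,round(c,2),atz('wrist',(c,r),.051,T)[:2], w.sum())
for uv,z in(((304.5,160),.092),((352,139),.092)):print(atz('wrist',uv,z,T))
E
```

```text
red 88 270.31 [ 0.5449 -0.0634]
red 91 270.29 [ 0.548  -0.0634]
red 94 270.27 [ 0.5512 -0.0635]
red 97 270.24 [ 0.5543 -0.0635]
red 100 270.15 [ 0.5575 -0.0636]
red 103 270.14 [ 0.5607 -0.0636]
red 106 270.57 [ 0.5638 -0.0632]
red 178 270.03 [ 0.6451 -0.064 ]
red 180 269.89 [ 0.6475 -0.0642]
red 182 269.87 [ 0.6499 -0.0642]
red 184 269.88 [ 0.6523 -0.0642]
red 186 269.88 [ 0.6547 -0.0642]
red 188 269.89 [ 0.6572 -0.0642]
red 190 269.87 [ 0.6596 -0.0642]
white 98 269.56 [ 0.557  -0.0644] 556
white 106 269.18 [ 0.5644 -0.0648] 588
white 114 268.57 [ 0.5719 -0.0654] 286
white 122 268.64 [ 0.5796 -0.0654] 319
white 130 268.63 [ 0.5873 -0.0654] 315
white 138 268.62 [ 0.5951 -0.0654] 309
white 146 268.63 [ 0.603  -0.0655] 310
white 154 268.61 [ 0.611  -0.0655] 308
white 162 268.49 [ 0.6191 -0.0657] 279
white 170 268.51 [ 0.6274 -0.0657] 278
[ 0.6111 -0.0335  0.092 ]
[0.5927 0.0078 0.092 ]
```

White line sits about 1.6 mm short of the red line in a view from directly above. I'll regrip, nudge it, then turn.

```bash
python3 - <<'E'
from h import *
T=pose(); 
p=[.6028,-.0105,.236]
plan(p,[180,0,121.3],claw=45)
T[:3,3]=p;T[:3,:3]=R.from_euler('xyz',[180,0,121.3],degrees=True).as_matrix()
plan([.6028,-.0105,.062],[180,0,121.3],T=T,claw=45)
E
```

```text
[45, [0.1, 0.12, 0.0], [0.0, 0.0, 0.89]], [45, [0.11, 0.12, 0.0], [0.0, 0.0, 0.88]], [45, [0.12, 0.1, 0.0], [0.0, 0.0, 0.89]], [45, [0.12, 0.1, 0.0], [0.0, 0.01, 0.88]], [45, [0.14, 0.08, 0.0], [0.0, -0.0, 0.89]],
[45, [0.14, 0.07, 0.0], [0.0, -0.0, 0.89]], [45, [0.15, 0.05, 0.0], [0.01, -0.0, 0.88]], [45, [0.15, 0.04, 0.01], [-0.0, 0.0, 0.89]], [45, [0.16, 0.02, -0.0], [-0.0, 0.0, 0.88]], [45, [0.16, 0.02, -0.0], [-0.0, 0.0, 0.89]],
[45, [0.15, -0.01, -0.0], [-0.0, 0.01, 0.88]], 
end [ 0.6028 -0.0107  0.2359] [-1.7999e+02 -2.0000e-02  1.2133e+02]
[45, [0.0, -0.0, 0.87], [0.0, 0.0, 0.0]], [45, [-0.0, -0.0, 0.87], [0.0, 0.0, 0.0]], [45, [-0.0, -0.0, 0.87], [0.0, 0.0, 0.0]], [45, [-0.0, -0.0, 0.87], [0.0, 0.0, 0.0]], [45, [-0.0, -0.0, 0.87], [0.0, 0.0, 0.0]],

end [ 0.6028 -0.0105  0.062 ] [180.    0.  121.3]
```

Emit:
apply_moves([
  [45, [0.1, 0.12, 0], [0, 0, 0.89]],
  [45, [0.11, 0.12, 0], [0, 0, 0.88]],
  [45, [0.12, 0.1, 0], [0, 0, 0.89]],
  [45, [0.12, 0.1, 0], [0, 0, 0.88]],
  [45, [0.14, 0.08, 0], [0, 0, 0.89]],
])

```text
time: 8.03
eef_pos: [0.6256, -0.0397, 0.236]
ee_rot: [180.0, 0.1, 153.0]
ft_force: [0.6, 0.1, 0.2]
gripper_width: 0.0448
```

Emit:
apply_moves([
  [45, [0.14, 0.07, 0], [0, 0, 0.89]],
  [45, [0.15, 0.05, 0], [0, 0, 0.88]],
  [45, [0.15, 0.04, 0], [0, 0, 0.89]],
  [45, [0.16, 0.02, 0], [0, 0, 0.88]],
  [45, [0.16, 0.02, 0], [0, 0, 0.89]],
])

```text
time: 8.45
eef_pos: [0.606, -0.0147, 0.236]
ee_rot: [179.9, 0.0, 126.4]
ft_force: [0.1, -0.1, 0.2]
gripper_width: 0.0453
```

Emit:
apply_moves([
  [45, [0.15, -0.01, 0], [0, 0, 0.88]],
  [45, [0, 0, 0], [0, 0, 0]],
  [45, [0, 0, 0], [0, 0, 0]],
])

```text
time: 8.7
eef_pos: [0.6024, -0.0104, 0.236]
ee_rot: [179.9, 0.0, 121.6]
ft_force: [0.1, 0.6, 0.6]
gripper_width: 0.0453
```

```bash
python3 - <<'E'
from h import *
T=pose();print(T[:3,3],status.state()['ee_rot'])
im=viewer.snapshot('wrist'); cv2.imwrite('pics/w6.png',im); cv2.imwrite('pics/w6c.png',cv2.resize(im[100:250,180:380],(800,600),interpolation=3))
E
```

```text
[ 0.60239377 -0.01035304  0.23604113] [1.79935644e+02 4.68188381e-02 1.21580197e+02]
```

View pics/w6c.png

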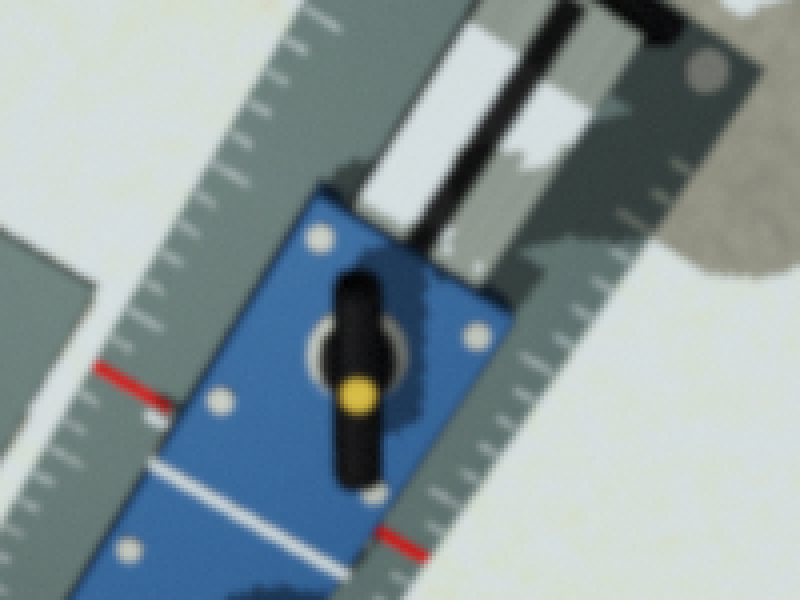

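The wing is upright in the picture and centred at column 269, so the grasp is lined up.

Emit:
apply_moves([
  [45, [0, 0, 0.87], [0, 0, 0]],
  [45, [0, 0, 0.87], [0, 0, 0]],
  [45, [0, 0, 0.87], [0, 0, 0]],
  [45, [0, 0, 0.87], [0, 0, 0]],
  [45, [0, 0, 0.87], [0, 0, 0]],
])

```text
time: 9.17
eef_pos: [0.6026, -0.0111, 0.06]
ee_rot: [180.0, 0.0, 121.5]
ft_force: [0.5, -0.7, -1.2]
gripper_width: 0.0451
```

Emit:
apply_moves([
  [0, [0, 0, 0], [0, 0, 0]],
  [0, [0, 0, 0], [0, 0, 0]],
  [0, [0, 0, 0], [0, 0, 0]],
  [0, [0, 0, 0], [0, 0, 0]],
  [0, [0, 0, 0], [0, 0, 0]],
], squeeze=40)

```text
time: 9.58
eef_pos: [0.6022, -0.0105, 0.0607]
ee_rot: [-180.0, -0.1, 121.5]
ft_force: [3.0, 0.2, -15.6]
gripper_width: 0.0164
```

Emit:
apply_moves([
  [0, [0, 0, 0], [0, 0, 0]],
  [0, [0, 0, 0], [0, 0, 0]],
  [0, [0.03, 0.02, 0], [0, 0, 0]],
  [0, [0, 0, 0], [0, 0, 0]],
])

```text
time: 9.92
eef_pos: [0.6022, -0.0096, 0.0607]
ee_rot: [-179.9, 0.0, 121.5]
ft_force: [1.9, -1.1, -18.7]
gripper_width: 0.0163
```

```bash
python3 - <<'E'
from h import *
s=status.state();print(s['time'],s['eef_pos'],s['ee_rot'],s['ft_force'],s['ft_torque'],s['gripper_width'])
T=pose();np.save('T7.npy',T)
im=viewer.snapshot('wrist'); cv2.imwrite('pics/w7.png',cv2.resize(im[180:330,130:330],(800,600),interpolation=3))
E
```

```text
9.9167 [ 0.60220552 -0.00964592  0.06074121] [-1.79935315e+02  1.89095046e-02  1.21464688e+02] [  1.85906123  -1.0600095  -18.71706867] [-0.10407481 -0.48209611  0.06115515] 0.01630213473095265
```

View pics/w7.png

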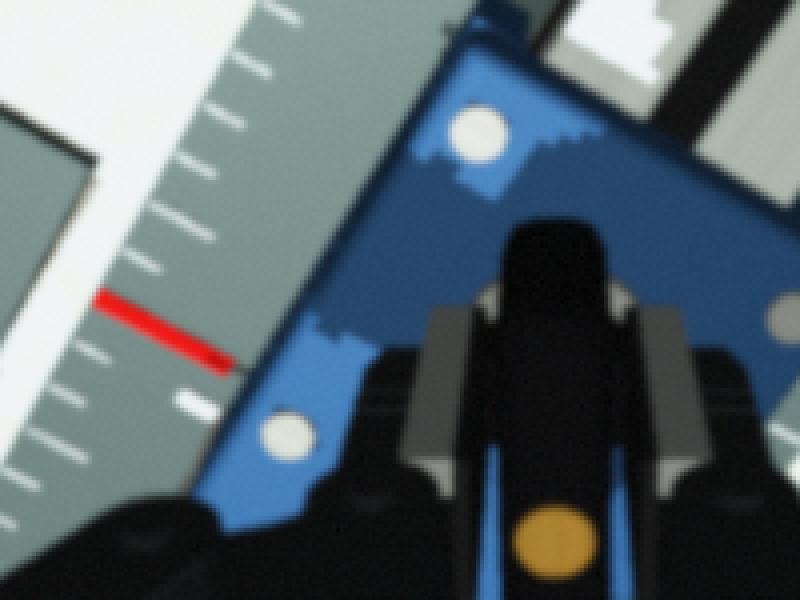

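```bash
python3 - <<'E'
from h import *
np.set_printoptions(precision=4,suppress=True)
T7=np.load('T7.npy'); T4=np.load('T4.npy')
T6=np.eye(4);T6[:3,:3]=R.from_euler('xyz',[179.935,.0468,121.58],degrees=True).as_matrix();T6[:3,3]=[.60239,-.01035,.23604]
for z in(.008,.011,.014,.017):
    print(z,atz('wrist',(157/4+180,418/4+100),z,T6)[:2],atz('wrist',(194/4+130,411/4+180),z,T4)[:2],atz('wrist',(196/4+130,402/4+180),z,T7)[:2])
print('red',atz('wrist',(133/4+180,389/4+100),.0055,T6)[:2],atz('wrist',(157/4+130,345/4+180),.0055,T4)[:2],atz('wrist',(165/4+130,333/4+180),.0055,T7)[:2])
print('white6',atz('wrist',(250/4+180,518/4+100),.051,T6)[:2])
E
```

```text
0.008 [ 0.5684 -0.0676] [ 0.5681 -0.0699] [ 0.5676 -0.0709]
0.011 [ 0.5684 -0.0666] [ 0.568  -0.0679] [ 0.5675 -0.069 ]
0.014 [ 0.5683 -0.0656] [ 0.5679 -0.066 ] [ 0.5674 -0.067 ]
0.017 [ 0.5683 -0.0646] [ 0.5678 -0.064 ] [ 0.5674 -0.0651]
red [ 0.5579 -0.0642] [ 0.5571 -0.0635] [ 0.5572 -0.0634]
white6 [ 0.603  -0.0648]
```

Emit:
apply_moves([
  [0, [0.05, 0.03, 0], [0, 0, 0]],
  [0, [0, 0, 0], [0, 0, 0]],
])

```text
time: 10.13
eef_pos: [0.6022, -0.0068, 0.0608]
ee_rot: [-180.0, -0.0, 121.5]
ft_force: [2.9, -0.9, -18.4]
gripper_width: 0.0166
```

```bash
python3 - <<'E'
from h import *
s=status.state();print(s['time'],s['eef_pos'],s['ee_rot'],s['ft_force'],s['ft_torque'],s['gripper_width'])
T=pose();np.save('T8.npy',T)
im=viewer.snapshot('wrist'); cv2.imwrite('pics/w8.png',cv2.resize(im[180:330,130:330],(800,600),interpolation=3))
E
```

```text
10.1333 [ 0.60219259 -0.00683788  0.06076418] [-1.79965225e+02 -2.59353771e-02  1.21463260e+02] [  2.92042165  -0.86849686 -18.41736994] [-0.13291971 -0.54328772 -0.01453228] 0.016607549205442686
```

View pics/w8.png

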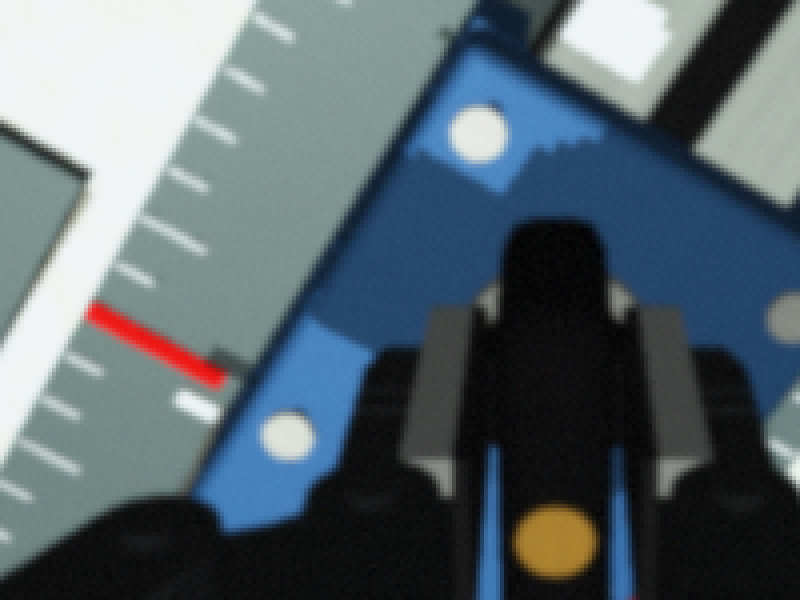

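```bash
python3 - <<'E'
from h import *
T=np.load('T8.npy'); T[:3,:3]=R.from_euler('xyz',[180,0,121.5],degrees=True).as_matrix()
plan(T[:3,3]+[.0015,0,0],[180,0,59.5],T=T,claw=0,n=13)
E
```

```text
[0, [-0.0, 0.0, 0.0], [-0.0, -0.0, 0.79]], [0, [-0.0, 0.01, 0.0], [-0.0, -0.0, 0.8]], [0, [-0.0, -0.0, -0.0], [-0.0, -0.0, 0.79]], [0, [-0.01, 0.0, -0.0], [-0.0, -0.0, 0.8]], [0, [0.0, 0.0, 0.0], [-0.0, -0.0, 0.79]],
[0, [0.0, 0.01, 0.0], [-0.0, -0.0, 0.8]], [0, [0.0, -0.0, 0.0], [-0.0, -0.0, 0.79]], [0, [0.0, 0.0, 0.0], [-0.0, -0.0, 0.8]], [0, [0.0, 0.0, 0.0], [-0.0, -0.0, 0.79]], [0, [0.01, 0.01, 0.0], [-0.0, -0.0, 0.8]],
[0, [-0.0, -0.0, -0.0], [-0.0, -0.0, 0.79]], [0, [-0.0, 0.0, -0.0], [-0.0, -0.0, 0.8]], [0, [-0.0, 0.01, 0.0], [-0.0, -0.0, 0.79]], 
end [ 0.6039 -0.0068  0.0608] [180.     0.    59.52]
```

Emit:
apply_moves([
  [0, [0, 0, 0], [0, 0, 0.79]],
  [0, [0, 0.01, 0], [0, 0, 0.8]],
  [0, [0, 0, 0], [0, 0, 0.79]],
  [0, [-0.01, 0, 0], [0, 0, 0.8]],
  [0, [0, 0, 0], [0, 0, 0.79]],
])

```text
time: 10.6
eef_pos: [0.6029, -0.0066, 0.0608]
ee_rot: [180.0, -0.1, 97.4]
ft_force: [4.0, -0.4, -20.3]
gripper_width: 0.0162
```

Emit:
apply_moves([
  [0, [0, 0.01, 0], [0, 0, 0.8]],
  [0, [0, 0, 0], [0, 0, 0.79]],
  [0, [0, 0, 0], [0, 0, 0.8]],
  [0, [0, 0, 0], [0, 0, 0.79]],
  [0, [0, 0, 0], [0, 0, 0]],
])

```text
time: 11.02
eef_pos: [0.6036, -0.0066, 0.0608]
ee_rot: [180.0, -0.1, 78.5]
ft_force: [4.2, 0.1, -21.7]
gripper_width: 0.0159
```

```bash
python3 - <<'E'
from h import *
s=status.state();print(s['time'],s['eef_pos'],s['ee_rot'],s['ft_force'],s['ft_torque'],s['gripper_width'])
T=pose();np.save('T9.npy',T)
im=viewer.snapshot('wrist'); cv2.imwrite('pics/w9.png',im)
im=viewer.snapshot('side'); cv2.imwrite('pics/s9.png',cv2.resize(im[210:270,260:340],(800,600),interpolation=3))
E
```

```text
11.0167 [ 0.60357166 -0.00661935  0.06079995] [ 1.79982325e+02 -5.33447362e-02  7.85039897e+01] [  4.15046038   0.07208469 -21.72177275] [ 0.07820838 -0.87992346 -0.02857547] 0.015922491945311503
```

View pics/w9.png

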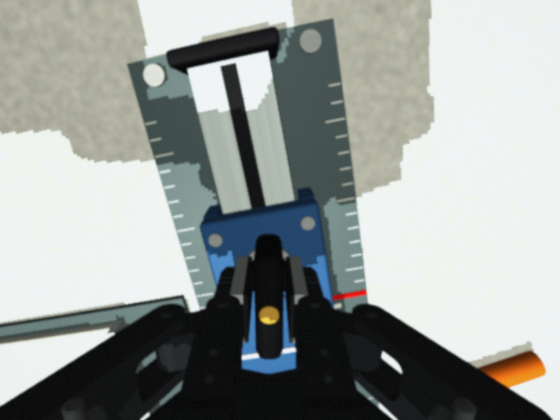

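View pics/s9.png

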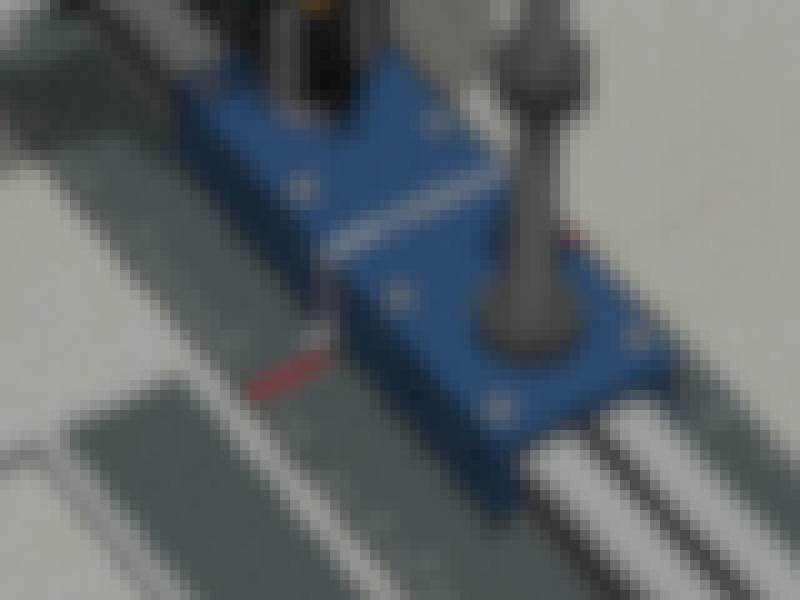

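The white line sits at the red line within about 1 mm, going by the side view. I'll carry on turning.

Emit:
apply_moves([
  [0, [0.01, 0.01, 0], [0, 0, 0.8]],
  [0, [0, 0, 0], [0, 0, 0.79]],
  [0, [0, 0, 0], [0, 0, 0.8]],
  [0, [0, 0.01, 0], [0, 0, 0.79]],
  [0, [0, 0, 0], [0, 0, 0]],
], squeeze=60)

```text
time: 11.53
eef_pos: [0.6042, -0.0069, 0.0609]
ee_rot: [-180.0, -0.0, 59.5]
ft_force: [4.3, -0.4, -21.0]
gripper_width: 0.0151
```

Emit:
apply_moves([
  [0, [0, 0, 0], [0, 0, 0.15]],
  [0, [0, 0, 0], [0, 0, 0]],
  [0, [0, 0, 0], [0, 0, 0]],
])

```text
time: 11.78
eef_pos: [0.6042, -0.0069, 0.0609]
ee_rot: [-180.0, -0.0, 58.7]
ft_force: [5.4, 0.0, -22.2]
gripper_width: 0.0149
```

```bash
python3 - <<'E'
from h import *
s=status.state();print(s['time'],s['eef_pos'],s['ee_rot'],s['ft_force'],s['ft_torque'],s['gripper_width'])
T=pose();np.save('T10.npy',T)
im=viewer.snapshot('wrist'); cv2.imwrite('pics/w10.png',im)
E
```

```text
11.7833 [ 0.60422966 -0.0068645   0.06093912] [-1.79996719e+02 -1.67915249e-02  5.86880941e+01] [ 5.38398062e+00  1.72759658e-02 -2.22074395e+01] [ 0.01865938 -0.96481345 -0.00433223] 0.014878261289759921
```

View pics/w10.png

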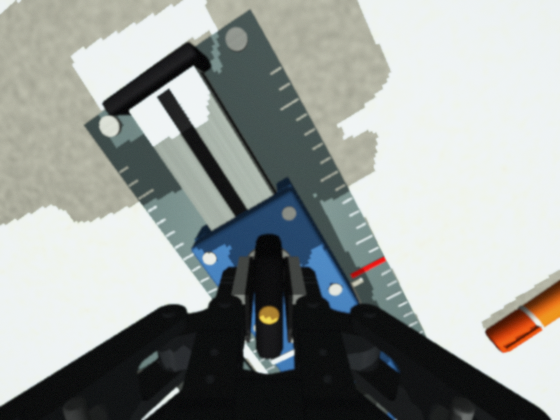

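Emit:
apply_moves([
  [0, [0, 0, 0], [0, 0, 0.2]],
  [0, [0, 0, 0], [0, 0, 0]],
  [0, [0, 0, 0], [0, 0, 0]],
])

```text
time: 12.08
eef_pos: [0.6043, -0.0069, 0.0609]
ee_rot: [-180.0, -0.0, 57.5]
ft_force: [4.8, -0.5, -22.2]
gripper_width: 0.0145
```

Emit:
apply_moves([
  [45, [0, 0, 0], [0, 0, 0]],
  [45, [0, 0, 0], [0, 0, 0]],
  [45, [0, 0, 0], [0, 0, 0]],
  [45, [0, 0, 0], [0, 0, 0]],
])

```text
time: 12.42
eef_pos: [0.6066, -0.0072, 0.0661]
ee_rot: [179.6, -0.2, 57.4]
ft_force: [-0.1, 0.3, 0.9]
gripper_width: 0.0448
```

Emit:
apply_moves([
  [45, [0, 0, -0.88], [0, 0, 0]],
  [45, [0, 0, -0.88], [0, 0, 0]],
  [45, [0, 0, -0.88], [0, 0, 0]],
  [45, [0, 0, -0.88], [0, 0, 0]],
  [45, [0, 0, -0.88], [0, 0, 0]],
])

```text
time: 12.83
eef_pos: [0.6042, -0.007, 0.242]
ee_rot: [179.8, -0.1, 57.4]
ft_force: [1.2, -0.5, 0.2]
gripper_width: 0.045
```

```bash
python3 - <<'E'
from h import *
s=status.state();print(s['time'],s['eef_pos'],s['ee_rot'],s['ft_force'],s['ft_torque'],s['gripper_width'])
plan([.645,-.0645,.236],[180,0,180],claw=85)
T=pose();im=viewer.snapshot('wrist'); cv2.imwrite('pics/w11.png',im)
E
```

```text
12.8333 [ 0.60417042 -0.00699352  0.24196277] [ 1.79789432e+02 -1.05962174e-01  5.74097448e+01] [ 1.16565349 -0.53739858  0.16153295] [-0.00502543  0.01312746 -0.00402395] 0.045025410755942435
[85, [-0.03, 0.07, 0.01], [0.0, 0.0, -0.93]], [85, [-0.04, 0.08, 0.0], [0.0, 0.0, -0.93]], [85, [-0.04, 0.06, 0.01], [0.0, 0.0, -0.93]], [85, [-0.05, 0.06, 0.01], [0.01, 0.01, -0.92]], [85, [-0.06, 0.06, 0.0], [-0.0, -0.0, -0.93]],
[85, [-0.06, 0.05, 0.01], [0.0, -0.0, -0.93]], [85, [-0.07, 0.05, 0.01], [0.0, -0.0, -0.93]], [85, [-0.07, 0.04, 0.01], [0.0, 0.0, -0.93]], [85, [-0.07, 0.03, 0.0], [0.01, 0.0, -0.93]], [85, [-0.08, 0.03, 0.01], [-0.0, 0.0, -0.93]],
[85, [-0.07, 0.01, 0.01], [-0.0, 0.0, -0.93]], [85, [-0.08, 0.01, 0.0], [0.0, 0.01, -0.92]], [85, [-0.08, 0.0, 0.01], [0.0, -0.0, -0.93]], [85, [-0.08, -0.0, 0.01], [0.0, -0.0, -0.93]], [85, [-0.08, -0.02, 0.0], [0.01, -0.0, -0.93]],
[85, [-0.08, -0.02, 0.01], [-0.0, 0.0, -0.93]], [85, [-0.07, -0.03, 0.01], [0.0, 0.0, -0.93]], [85, [-0.08, -0.04, 0.0], [0.0, 0.0, -0.93]], [85, [-0.06, -0.04, 0.01], [0.0, 0.0, -0.93]], [85, [-0.07, -0.05, 0.01], [0.0, 0.01, -0.92]],
[85, [-0.06, -0.05, 0.0], [0.01, -0.0, -0.93]], [85, [-0.05, -0.06, 0.01], [-0.0, -0.0, -0.93]], 
end [ 0.6451 -0.0644  0.236 ] [-1.7999e+02 -1.0000e-02  1.7999e+02]
```

View pics/w11.png

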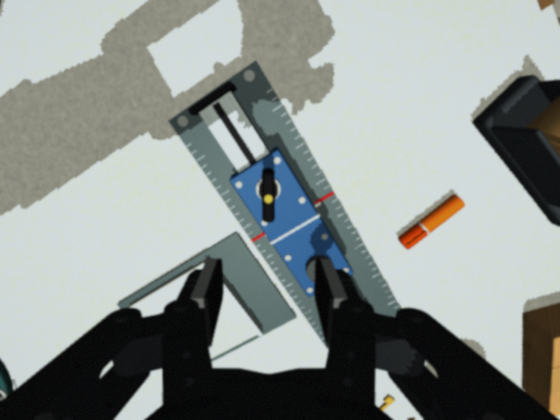

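The wing is upright in this view (tool yaw 57.4°), so the knob turned about 64° (1.12 rad) from its start and is tight. Next is the overhead check, on the way to the magnifier.

Emit:
apply_moves([
  [85, [-0.03, 0.07, 0], [0, 0, -0.93]],
  [85, [-0.04, 0.08, 0], [0, 0, -0.93]],
  [85, [-0.04, 0.06, 0.01], [0, 0, -0.93]],
  [85, [-0.05, 0.06, 0.01], [0, 0, -0.92]],
  [85, [-0.06, 0.06, 0], [0, 0, -0.93]],
])

```text
time: 13.3
eef_pos: [0.6136, -0.0202, 0.2389]
ee_rot: [179.8, 0.0, 85.5]
ft_force: [0.5, 0.5, -0.0]
gripper_width: 0.085
```

Emit:
apply_moves([
  [85, [-0.06, 0.05, 0.01], [0, 0, -0.93]],
  [85, [-0.07, 0.05, 0], [0, 0, -0.93]],
  [85, [-0.07, 0.04, 0.01], [0, 0, -0.93]],
  [85, [-0.07, 0.03, 0], [0, 0, -0.93]],
  [85, [-0.08, 0.03, 0.01], [0, 0, -0.93]],
])

```text
time: 13.72
eef_pos: [0.6233, -0.0334, 0.2378]
ee_rot: [179.8, 0.1, 113.4]
ft_force: [-0.3, -0.4, -0.6]
gripper_width: 0.0852
```

Emit:
apply_moves([
  [85, [-0.07, 0.01, 0.01], [0, 0, -0.93]],
  [85, [-0.08, 0.01, 0], [0, 0, -0.92]],
  [85, [-0.08, 0, 0.01], [0, 0, -0.93]],
  [85, [-0.08, 0, 0], [0, 0, -0.93]],
  [85, [-0.08, -0.02, 0], [0, 0, -0.93]],
])

```text
time: 14.13
eef_pos: [0.6322, -0.0463, 0.2369]
ee_rot: [179.9, 0.2, 141.3]
ft_force: [0.1, 0.0, 0.9]
gripper_width: 0.0851
```

Emit:
apply_moves([
  [85, [-0.08, -0.02, 0.01], [0, 0, -0.93]],
  [85, [-0.07, -0.03, 0.01], [0, 0, -0.93]],
  [85, [-0.08, -0.04, 0], [0, 0, -0.93]],
  [85, [-0.06, -0.04, 0], [0, 0, -0.93]],
  [85, [-0.07, -0.05, 0.01], [0, 0, -0.92]],
])

```text
time: 14.55
eef_pos: [0.6417, -0.0596, 0.2358]
ee_rot: [180.0, 0.2, 169.1]
ft_force: [0.4, 0.3, -0.0]
gripper_width: 0.0845
```

Emit:
apply_moves([
  [85, [-0.06, -0.05, 0], [0, 0, -0.93]],
  [85, [-0.05, -0.06, 0], [0, 0, -0.93]],
  [85, [0, 0, 0], [0, 0, 0]],
  [85, [0, 0, 0], [0, 0, 0]],
])

```text
time: 14.88
eef_pos: [0.6453, -0.0645, 0.235]
ee_rot: [-180.0, 0.1, 179.8]
ft_force: [0.5, 1.6, 0.1]
gripper_width: 0.0851
```

```bash
python3 - <<'E'
from h import *
np.set_printoptions(precision=4,suppress=True)
s=status.state();print(s['time'],s['eef_pos'],s['ee_rot'])
T=pose();im0=viewer.snapshot('wrist'); cv2.imwrite('pics/w12.png',im0);np.save('T12.npy',T)
for k,z in dict(knob_grip=.077,post_top=.2,plate_centre=.013,pointer=.051).items():
    for q in nets.landmark_of(k,'wrist')[:1]: print(k,round(q['score'],2),q['location'],atz('wrist',q['location'],z,T))
cv2.imwrite('pics/w12c.png',cv2.resize(im0[80:230,160:360],(800,600),interpolation=3))
im=im0.astype(int)
for r in list(range(88,108,4))+list(range(178,192,3)):
    row=im[r,250:290]; w=np.clip(row[:,2]-np.maximum(row[:,0],row[:,1])-30,0,None)
    if w.sum()>60: c=250+(w*np.arange(40)).sum()/w.sum(); print('red',r,round(c,2),atz('wrist',(c,r),.0055,T)[:2])
for r in range(114,178,8):
    row=im[r,258:282]; w=np.clip(row[:,2]-110,0,None)
    c=258+(w*np.arange(24)).sum()/w.sum(); print('white',r,round(c,2),atz('wrist',(c,r),.051,T)[:2])
E
```

```text
14.8833 [ 0.6453 -0.0645  0.235 ] [-179.983     0.1432  179.8264]
knob_grip 0.89 [330.2, 150.5] [ 0.6039 -0.0072  0.077 ]
post_top 0.72 [194.5, 258.1] [ 0.6538 -0.1095  0.2   ]
plate_centre 0.34 [170.2, 174.3] [ 0.638  -0.1779  0.013 ]
pointer 0.55 [269.9, 145.5] [ 0.602 -0.063  0.051]
red 88 269.32 [ 0.5446 -0.0634]
red 92 269.3 [ 0.5488 -0.0635]
red 96 269.28 [ 0.553  -0.0635]
red 100 269.28 [ 0.5572 -0.0635]
red 104 269.29 [ 0.5614 -0.0635]
red 178 268.69 [ 0.6444 -0.0644]
red 181 268.85 [ 0.648  -0.0642]
red 184 268.87 [ 0.6516 -0.0642]
red 187 268.87 [ 0.6552 -0.0642]
red 190 268.86 [ 0.6589 -0.0642]
white 114 269.36 [ 0.5716 -0.0635]
white 122 269.42 [ 0.5791 -0.0635]
white 130 269.42 [ 0.5868 -0.0635]
white 138 269.42 [ 0.5946 -0.0635]
white 146 269.14 [ 0.6025 -0.0638]
white 154 269.18 [ 0.6104 -0.0638]
white 162 269.18 [ 0.6185 -0.0638]
white 170 269.17 [ 0.6267 -0.0638]
```

View pics/w12c.png

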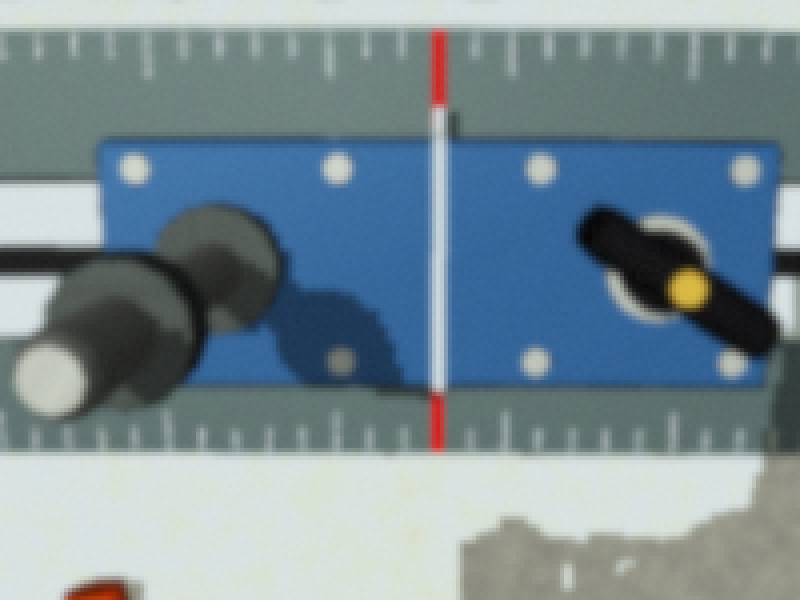

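The white line now lies on the red line to within about 0.3 mm, and the wing shows the opposite tilt. On to the magnifier, after working out the post position.

```bash
python3 - <<'E'
from h import *
np.set_printoptions(precision=4,suppress=True)
T=np.load('T12.npy')
print('post',atz('wrist',(50/4+160,382/4+80),.2,T))
a=np.array([.549,.309])
plan([.555,.305,.235],[180,0,158],claw=85)
E
```

```text
post [ 0.6029 -0.1182  0.2   ]
[85, [0.21, 0.84, -0.0], [0.0, 0.0, 0.33]], [85, [0.23, 0.83, -0.01], [0.0, 0.0, 0.33]], [85, [0.26, 0.82, 0.0], [0.0, 0.0, 0.34]], [85, [0.3, 0.82, -0.0], [0.0, 0.0, 0.33]], [85, [0.31, 0.8, -0.01], [0.0, 0.0, 0.33]],
[85, [0.35, 0.79, 0.0], [0.0, 0.0, 0.33]], [85, [0.38, 0.78, -0.0], [0.0, 0.0, 0.34]], [85, [0.4, 0.76, -0.0], [0.0, 0.0, 0.33]], [85, [0.43, 0.75, -0.01], [0.0, 0.0, 0.33]], [85, [0.45, 0.74, -0.0], [0.0, 0.0, 0.33]],
[85, [0.48, 0.71, -0.0], [0.0, 0.0, 0.34]], 
end [0.5549 0.3048 0.2349] [179.99   0.03 157.97]
```

Emit:
apply_moves([
  [85, [0.21, 0.84, 0], [0, 0, 0.33]],
  [85, [0.23, 0.83, -0.01], [0, 0, 0.33]],
  [85, [0.26, 0.82, 0], [0, 0, 0.34]],
  [85, [0.3, 0.82, 0], [0, 0, 0.33]],
  [85, [0.31, 0.8, -0.01], [0, 0, 0.33]],
])

```text
time: 15.55
eef_pos: [0.6035, 0.105, 0.2342]
ee_rot: [180.0, -0.0, 169.9]
ft_force: [0.6, 0.2, 0.9]
gripper_width: 0.085
```

Emit:
apply_moves([
  [85, [0.35, 0.79, 0], [0, 0, 0.33]],
  [85, [0.38, 0.78, 0], [0, 0, 0.34]],
  [85, [0.4, 0.76, 0], [0, 0, 0.33]],
  [85, [0.43, 0.75, -0.01], [0, 0, 0.33]],
  [85, [0.45, 0.74, 0], [0, 0, 0.33]],
])

```text
time: 15.97
eef_pos: [0.5624, 0.273, 0.2348]
ee_rot: [180.0, 0.0, 159.9]
ft_force: [0.3, 0.1, -0.1]
gripper_width: 0.0851
```

Emit:
apply_moves([
  [85, [0.48, 0.71, 0], [0, 0, 0.34]],
  [85, [0, 0, 0], [0, 0, 0]],
  [85, [0, 0, 0], [0, 0, 0]],
])

```text
time: 16.22
eef_pos: [0.5538, 0.3064, 0.2343]
ee_rot: [-180.0, -0.0, 158.2]
ft_force: [-0.4, -0.4, -0.5]
gripper_width: 0.0851
```

```bash
python3 - <<'E'
from h import *
np.set_printoptions(precision=4,suppress=True)
s=status.state();print(s['time'],s['eef_pos'],s['ee_rot'])
T=pose();im0=viewer.snapshot('wrist'); cv2.imwrite('pics/w13.png',im0);np.save('T13.npy',T)
for k,z in dict(balance=.026,bore_foot=0,lens_centre=.009).items():
    for q in nets.landmark_of(k,'wrist')[:2]: print(k,round(q['score'],2),q['location'],atz('wrist',q['location'],z,T))
E
```

```text
16.2167 [0.5538 0.3064 0.2343] [-179.9807   -0.0059  158.205 ]
balance 0.79 [259.7, 170.7] [0.5373 0.3025 0.026 ]
bore_foot 0.69 [251.8, 222.4] [0.5977 0.2664 0.    ]
lens_centre 0.69 [267.2, 57.2] [0.431  0.3539 0.009 ]
```

View pics/w13.png

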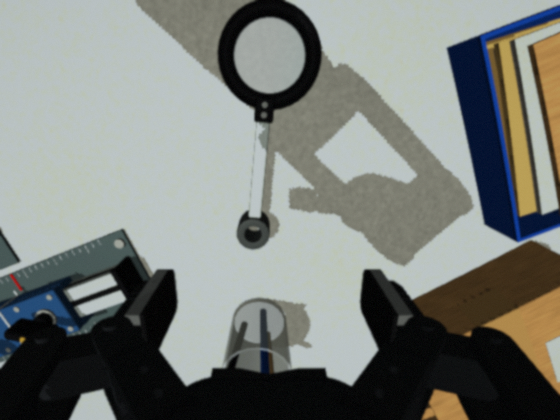

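```bash
python3 - <<'E'
from h import *
np.set_printoptions(precision=4,suppress=True)
T=np.load('T13.npy'); im=cv2.imread('pics/w13.png')
cv2.imwrite('pics/w13c.png',cv2.resize(im[0:260,180:360],(415,600),interpolation=3))
cv2.imwrite('pics/w13d.png',cv2.resize(im[190:260,210:300],(771,600),interpolation=3))
g=cv2.cvtColor(im,cv2.COLOR_BGR2GRAY); m=(g<70).astype(np.uint8); m[:, :210]=0; m[:,330:]=0; m[250:]=0
n,l,st,ce=cv2.connectedComponentsWithStats(m)
for i in range(1,n):
    if st[i,4]>100: print(st[i],ce[i])
E
```

```text
[ 218    0  104  123 4879] [268.8662  55.4679]
[239 212  31  33 572] [254.6031 229.5629]
```

View pics/w13d.png

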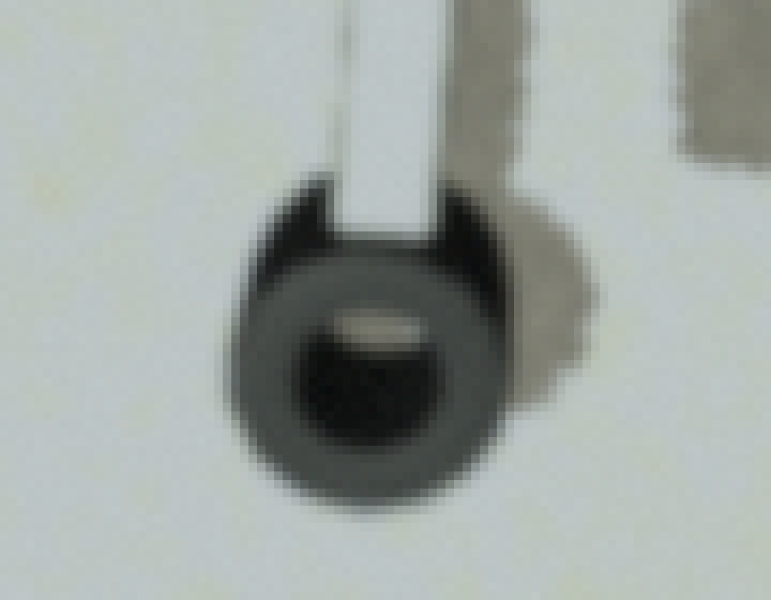

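```bash
python3 - <<'E'
from h import *
np.set_printoptions(precision=4,suppress=True)
T=np.load('T13.npy'); im=cv2.imread('pics/w13.png')
g=cv2.cvtColor(im,cv2.COLOR_BGR2GRAY); m=(g<70).astype(np.uint8); m[:, :210]=0; m[:,330:]=0; m[105:]=0
c=max(cv2.findContours(m,cv2.RETR_EXTERNAL,cv2.CHAIN_APPROX_NONE)[0],key=cv2.contourArea); c=c[(c[:,0,1]>3)&(c[:,0,1]<95)]
e=cv2.fitEllipse(c); print(e)
h=atz('wrist',(253.2,234.1),.04,T)[:2]; 
l=atz('wrist',e[0],.012,T)[:2]
d=h-l; print('hub',h,'lens',l,np.linalg.norm(d),np.degrees(np.arctan2(d[1],d[0])))
d/=np.linalg.norm(d); print('bal',h-.069*d, l+.121*d)
for uv in((255.0,205),(262.,130)): print(atz('wrist',uv,.034,T))
b=h-.069*d; print(proj('wrist',[*b,.034],T))
for j in (0,1): print([g[r,245:275].tolist() for r in (150,200)][j])
E
```

```text
((269.07977294921875, 53.813934326171875), (102.63800048828125, 110.25782775878906), 176.21743774414062)
hub [0.5989 0.2698] lens [0.4291 0.3568] 0.19080565474976527 -27.117715168479638
bal [0.5375 0.3013] [0.5368 0.3016]
[0.5697 0.2838 0.034 ]
[0.4975 0.3216 0.034 ]
[258.5158 172.5469]
[194, 194, 193, 194, 194, 195, 195, 191, 184, 176, 186, 193, 194, 195, 195, 193, 194, 194, 192, 183, 159, 125, 110, 116, 127, 126, 126, 124, 123, 123]
[194, 194, 193, 192, 187, 184, 191, 195, 194, 195, 193, 194, 194, 194, 195, 183, 156, 126, 118, 122, 125, 123, 122, 122, 121, 135, 160, 184, 192, 193]
```

View pics/w13c.png

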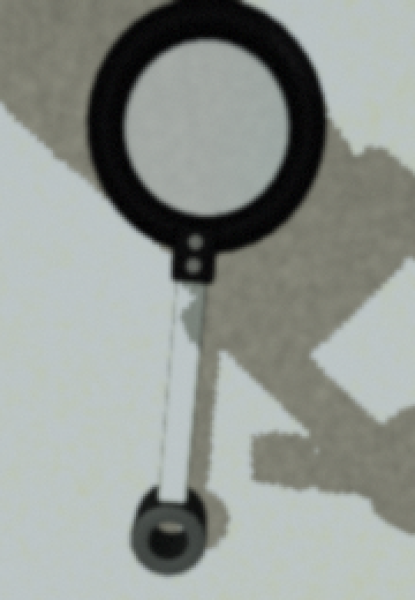

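```bash
python3 - <<'E'
from h import *
plan([.5373,.3012,.011],[180,0,152.7],claw=55,n=7)
E
```

```text
[55, [0.06, -0.03, 0.8], [-0.0, 0.0, 0.12]], [55, [0.05, -0.03, 0.8], [-0.0, 0.0, 0.13]], [55, [0.06, -0.04, 0.8], [-0.0, 0.0, 0.12]], [55, [0.05, -0.03, 0.79], [-0.0, 0.0, 0.13]], [55, [0.06, -0.03, 0.8], [-0.0, 0.0, 0.12]],
[55, [0.05, -0.04, 0.8], [-0.0, 0.0, 0.12]], [55, [0.06, -0.03, 0.8], [-0.0, 0.0, 0.13]], 
end [0.5372 0.3013 0.011 ] [-1.7999e+02  2.0000e-02  1.5269e+02]
```

Emit:
apply_moves([
  [55, [0.07, -0.04, 0.8], [0, 0, 0.18]],
  [55, [0.07, -0.05, 0.8], [0, 0, 0.18]],
  [55, [0.08, -0.05, 0.8], [0, 0, 0.18]],
  [55, [0.08, -0.05, 0.8], [0, 0, 0.18]],
  [55, [0.08, -0.04, 0.6], [0, 0, 0.19]],
])

```text
time: 16.83
eef_pos: [0.5364, 0.3002, 0.0795]
ee_rot: [-179.9, -0.1, 152.3]
ft_force: [0.6, 0.3, -0.0]
gripper_width: 0.0549
```

Emit:
apply_moves([
  [55, [0, 0, 0], [0, 0, 0]],
  [55, [0, 0, 0], [0, 0, 0]],
])

```text
time: 17.0
eef_pos: [0.5366, 0.3009, 0.0812]
ee_rot: [-179.8, -0.1, 152.5]
ft_force: [0.6, -0.1, 1.1]
gripper_width: 0.0553
```

```bash
python3 - <<'E'
from h import *
np.set_printoptions(precision=4,suppress=True)
s=status.state();print(s['time'],s['eef_pos'],s['ee_rot'])
T=pose();im0=viewer.snapshot('wrist'); cv2.imwrite('pics/w14.png',im0);np.save('T14.npy',T)
E
```

```text
17.0 [0.5366 0.3009 0.0812] [-179.8365   -0.123   152.4731]
```

View pics/w14.png

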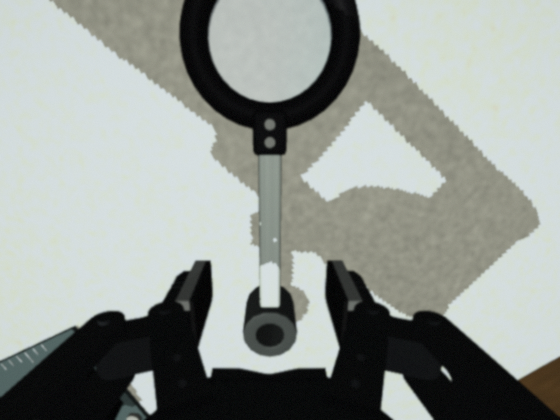

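```bash
python3 - <<'E'
from h import *
np.set_printoptions(precision=4,suppress=True)
T=np.load('T14.npy'); im=cv2.imread('pics/w14.png')
cv2.imwrite('pics/w14d.png',cv2.resize(im[270:370,220:320],(600,600),interpolation=3))
h=atz('wrist',(269.2,331.5),.04,T); lug=atz('wrist',(269.6,154),.034,T)
d=h-lug; print(h,lug,np.linalg.norm(d[:2]),np.degrees(np.arctan2(d[1],d[0])))
Ti=np.linalg.inv(T); print('tool hub',Ti@[*h,1],'lug',Ti@[*lug,1])
E
```

```text
[0.5958 0.2705 0.04  ] [0.4901 0.3257 0.034 ] 0.11924647965522824 -27.57761693997008
tool hub [-0.0666  0.0005  0.041   1.    ] lug [0.0526 0.0007 0.0473 1.    ]
```

View pics/w14d.png

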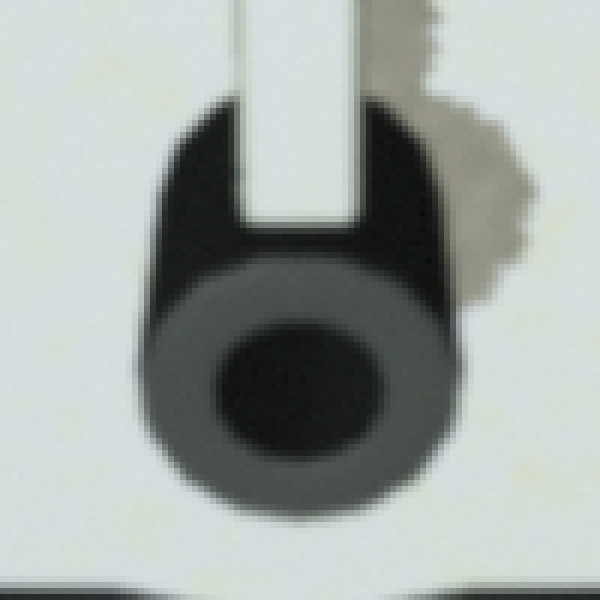

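Emit:
apply_moves([
  [55, [0, 0.01, 0.6], [0, 0, 0]],
  [55, [0, 0, 0.6], [0, 0, 0]],
  [55, [0, 0, 0.45], [0, 0, 0]],
  [55, [0, 0, 0.1], [0, 0, 0]],
  [55, [0, 0, 0], [0, 0, 0]],
])

```text
time: 17.47
eef_pos: [0.5382, 0.3027, 0.0135]
ee_rot: [180.0, 0.0, 152.5]
ft_force: [0.3, 0.5, 0.4]
gripper_width: 0.055
```

Emit:
apply_moves([
  [0, [0, 0, 0], [0, 0, 0]],
  [0, [0, 0, 0], [0, 0, 0]],
  [0, [0, 0, 0], [0, 0, 0]],
  [0, [0, 0, 0], [0, 0, 0]],
  [0, [0, 0, 0], [0, 0, 0]],
], squeeze=70)

```text
time: 17.88
eef_pos: [0.5388, 0.303, 0.0151]
ee_rot: [179.9, 0.2, 152.5]
ft_force: [-0.1, -1.4, 5.7]
gripper_width: 0.0123
```

Emit:
apply_moves([
  [0, [0, 0, 0], [0, 0, 0]],
  [0, [0, 0, 0], [0, 0, 0]],
  [0, [0, 0, -0.3], [0, 0, 0]],
  [0, [0, 0, -0.3], [0, 0, 0]],
  [0, [0, 0, 0], [0, 0, 0]],
])

```text
time: 18.3
eef_pos: [0.5388, 0.3036, 0.0395]
ee_rot: [179.8, 0.2, 152.6]
ft_force: [0.7, 0.9, -3.5]
gripper_width: 0.0125
```

```bash
python3 - <<'E'
from h import *
np.set_printoptions(precision=4,suppress=True)
s=status.state();print(s['time'],s['eef_pos'],s['ee_rot'],s['ft_force'],s['ft_torque'],s['gripper_width'])
T=pose();im0=viewer.snapshot('wrist'); cv2.imwrite('pics/w15.png',im0);np.save('T15.npy',T)
im=viewer.snapshot('side'); cv2.imwrite('pics/s15.png',cv2.resize(im[130:250,150:310],(800,600),interpolation=3))
E
```

```text
18.3 [0.5388 0.3036 0.0395] [179.7767   0.154  152.5538] [ 0.6858  0.854  -3.5398] [ 0.0895 -0.0602 -0.0419] 0.01253041703589831
```

View pics/w15.png

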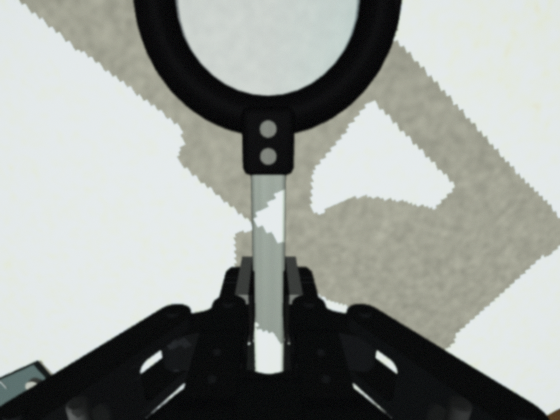

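View pics/s15.png

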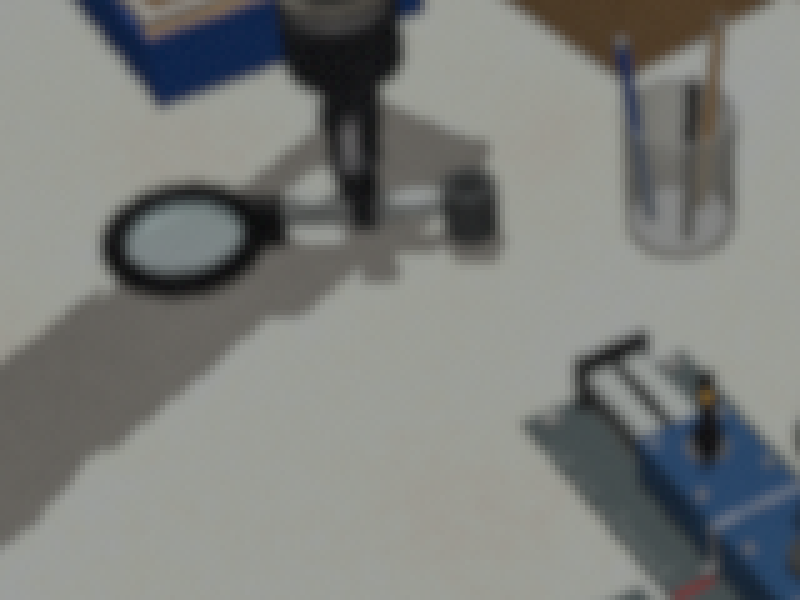

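The magnifier is held level, but the pads sit about 7 mm high on the bar. I'll set it down and regrip lower.

Emit:
apply_moves([
  [0, [0, 0, 0.3], [0, 0, 0]],
  [0, [0, 0, 0.3], [0, 0, 0]],
  [0, [0, 0, 0], [0, 0, 0]],
  [40, [0, 0, 0], [0, 0, 0]],
  [40, [0, 0, 0], [0, 0, 0]],
])

```text
time: 18.82
eef_pos: [0.5372, 0.3028, 0.0118]
ee_rot: [-180.0, -0.0, 152.5]
ft_force: [-0.2, 0.1, -0.1]
gripper_width: 0.0354
```

Emit:
apply_moves([
  [40, [0, 0, 0], [0, 0, 0]],
  [40, [0.03, 0, 0.1], [0, 0, 0]],
  [40, [0, 0, 0.07], [0, 0, 0]],
  [40, [0, 0, 0], [0, 0, 0]],
  [40, [0, 0, 0], [0, 0, 0]],
])

```text
time: 19.23
eef_pos: [0.5358, 0.3032, 0.0048]
ee_rot: [-179.9, -0.1, 152.5]
ft_force: [0.6, -0.5, 0.7]
gripper_width: 0.04
```

```bash
python3 - <<'E'
from h import *
np.set_printoptions(precision=4,suppress=True)
s=status.state();print(s['time'],s['eef_pos'],s['ee_rot'],s['ft_force'],s['ft_torque'],s['gripper_width'])
T=pose();im0=viewer.snapshot('wrist'); cv2.imwrite('pics/w16.png',im0);np.save('T16.npy',T)
E
```

```text
19.2333 [0.5358 0.3032 0.0048] [-179.9359   -0.056   152.5474] [ 0.5502 -0.482   0.7026] [-0.0393  0.0207  0.0127] 0.04003996654006485
```

View pics/w16.png

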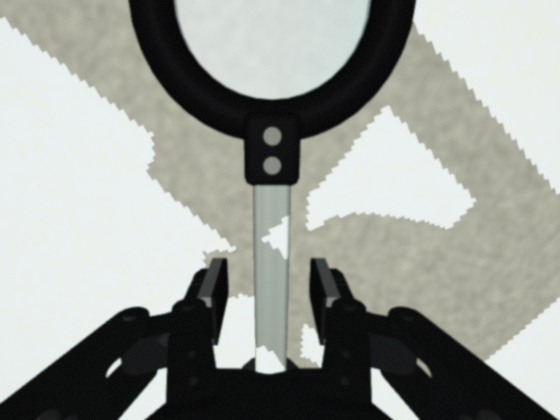

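```bash
python3 - <<'E'
from h import *
np.set_printoptions(precision=4,suppress=True)
T=np.load('T16.npy');Ti=np.linalg.inv(T)
for uv,z in(((272,185),.036),((272,185),.034),((271,300),.034)): print(Ti@[*atz('wrist',uv,z,T),1])
T=np.load('T15.npy');Ti=np.linalg.inv(T); print(Ti@[*atz('wrist',(268,174),.058,T),1])
E
```

```text
[ 0.0517  0.0013 -0.0311  1.    ]
[ 0.0513  0.0013 -0.0291  1.    ]
[ 0.0037  0.0011 -0.0292  1.    ]
[ 0.0533 -0.0001 -0.0187  1.    ]
```

Emit:
apply_moves([
  [40, [0, 0.03, -0.06], [0, 0, 0]],
  [0, [0, 0, 0], [0, 0, 0]],
  [0, [0, 0, 0], [0, 0, 0]],
  [0, [0, 0, 0], [0, 0, 0]],
  [0, [0, 0, 0], [0, 0, 0]],
], squeeze=70)

```text
time: 19.7
eef_pos: [0.5372, 0.3046, 0.0088]
ee_rot: [179.9, 0.0, 152.5]
ft_force: [-0.9, -0.4, 3.4]
gripper_width: 0.0129
```

Emit:
apply_moves([
  [0, [0, 0, 0], [0, 0, 0]],
  [0, [0, 0, 0], [0, 0, 0]],
  [0, [0, 0, -0.3], [0, 0, 0]],
  [0, [0, 0, -0.5], [0, 0, 0]],
  [0, [0, 0, -0.5], [0, 0, 0]],
])

```text
time: 20.12
eef_pos: [0.5347, 0.3035, 0.058]
ee_rot: [-179.7, -0.2, 152.5]
ft_force: [0.7, 0.3, -4.2]
gripper_width: 0.0129
```

Emit:
apply_moves([
  [0, [0, 0, -0.7], [0, 0, 0]],
  [0, [0, 0, -0.8], [0, 0, 0]],
  [0, [0, 0, -0.8], [0, 0, 0]],
  [0, [0, 0, -0.8], [0, 0, 0]],
  [0, [0, 0, -0.8], [0, 0, 0]],
])

```text
time: 20.53
eef_pos: [0.5357, 0.304, 0.2162]
ee_rot: [-179.9, -0.1, 152.5]
ft_force: [1.3, -0.0, -3.3]
gripper_width: 0.013
```

Emit:
apply_moves([
  [0, [0, 0, -0.7], [0, 0, 0]],
  [0, [0, 0, -0.3], [0, 0, 0]],
  [0, [0, 0, 0], [0, 0, 0]],
  [0, [0, 0, 0], [0, 0, 0]],
])

```text
time: 20.87
eef_pos: [0.5365, 0.3043, 0.2549]
ee_rot: [-179.9, -0.1, 152.5]
ft_force: [-0.3, -0.5, -4.9]
gripper_width: 0.0129
```

```bash
python3 - <<'E'
from h import *
np.set_printoptions(precision=4,suppress=True)
s=status.state();print(s['time'],s['eef_pos'],s['ee_rot'],s['ft_force'],s['ft_torque'],s['gripper_width'])
T=pose();im0=viewer.snapshot('wrist'); cv2.imwrite('pics/w17.png',im0);np.save('T17.npy',T)
im=viewer.snapshot('side'); cv2.imwrite('pics/s17.png',cv2.resize(im[90:240,130:330],(800,600),interpolation=3))
E
```

```text
20.8667 [0.5365 0.3043 0.2549] [-179.933    -0.0627  152.5481] [-0.2764 -0.4892 -4.8942] [ 0.0137  0.0258 -0.019 ] 0.012907430566806634
```

View pics/w17.png

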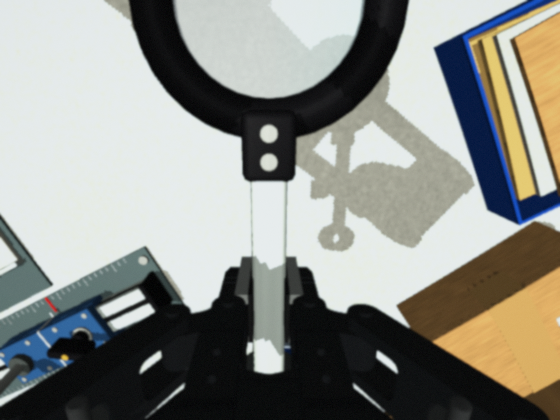

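View pics/s17.png

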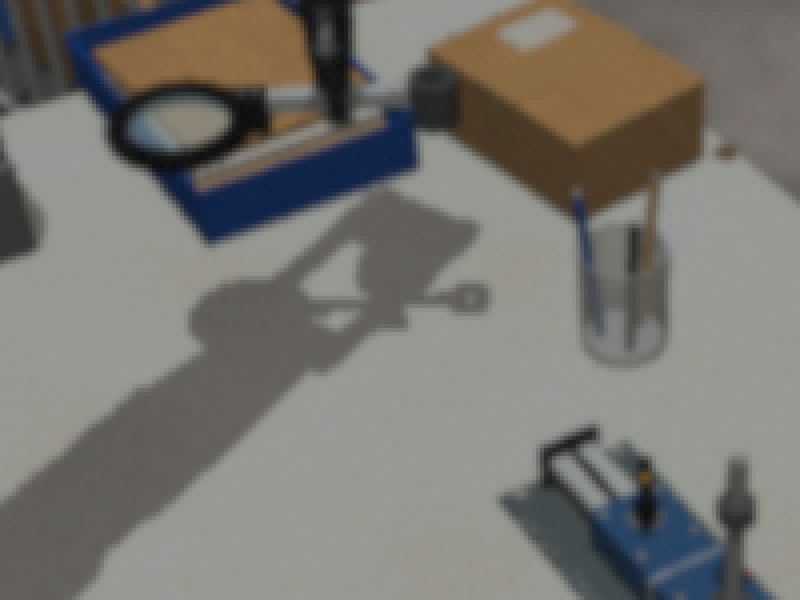

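```bash
python3 - <<'E'
from h import *
plan([.534,-.1185,.255],[180,0,180],claw=0,v=29)
E
```

```text
[0, [-0.32, -0.63, -0.0], [-0.0, -0.0, -0.31]], [0, [-0.3, -0.63, -0.01], [-0.0, -0.01, -0.3]], [0, [-0.29, -0.65, 0.0], [-0.01, -0.0, -0.31]], [0, [-0.26, -0.65, -0.0], [-0.0, -0.0, -0.3]], [0, [-0.24, -0.66, -0.0], [-0.0, -0.01, -0.31]],
[0, [-0.21, -0.67, -0.01], [-0.01, -0.0, -0.3]], [0, [-0.2, -0.68, -0.0], [0.0, -0.0, -0.31]], [0, [-0.17, -0.68, -0.0], [0.0, -0.01, -0.3]], [0, [-0.16, -0.69, -0.01], [-0.0, 0.0, -0.31]], [0, [-0.13, -0.69, -0.0], [-0.01, -0.0, -0.3]],
[0, [-0.11, -0.7, -0.0], [0.0, -0.01, -0.31]], [0, [-0.08, -0.69, -0.01], [-0.0, 0.0, -0.3]], [0, [-0.07, -0.71, -0.0], [-0.0, -0.0, -0.31]], [0, [-0.04, -0.7, -0.01], [-0.01, -0.01, -0.3]], [0, [-0.02, -0.7, -0.0], [0.0, 0.0, -0.31]],

end [ 0.534  -0.1184  0.2549] [ 179.99    0.   -179.97]
```

Emit:
apply_moves([
  [0, [-0.16, -0.32, 0], [0, 0, -0.15]],
  [0, [-0.16, -0.31, 0], [0, 0, -0.16]],
  [0, [-0.3, -0.63, 0], [0, 0, -0.3]],
  [0, [-0.29, -0.65, 0], [0, 0, -0.31]],
  [0, [-0.26, -0.65, 0], [0, 0, -0.3]],
])

```text
time: 21.38
eef_pos: [0.5355, 0.1906, 0.2524]
ee_rot: [-179.8, -0.3, 160.0]
ft_force: [-0.3, 0.5, -4.4]
gripper_width: 0.0124
```

Emit:
apply_moves([
  [0, [-0.24, -0.66, 0], [0, 0, -0.31]],
  [0, [-0.21, -0.67, 0], [0, 0, -0.3]],
  [0, [-0.2, -0.68, 0], [0, 0, -0.31]],
  [0, [-0.17, -0.68, 0], [0, 0, -0.3]],
  [0, [-0.16, -0.69, 0], [0, 0, -0.31]],
])

```text
time: 21.8
eef_pos: [0.5346, 0.0496, 0.2528]
ee_rot: [-180.0, -0.3, 169.1]
ft_force: [0.9, -0.2, -3.8]
gripper_width: 0.0124
```

Emit:
apply_moves([
  [0, [-0.13, -0.69, 0], [0, 0, -0.3]],
  [0, [-0.11, -0.7, 0], [0, 0, -0.31]],
  [0, [-0.08, -0.69, 0], [0, 0, -0.3]],
  [0, [-0.07, -0.71, 0], [0, 0, -0.31]],
  [0, [-0.04, -0.45, 0], [0, 0, -0.3]],
])

```text
time: 22.22
eef_pos: [0.5346, -0.0824, 0.2527]
ee_rot: [-180.0, -0.3, 178.1]
ft_force: [0.2, -0.4, -4.3]
gripper_width: 0.0127
```

Emit:
apply_moves([
  [0, [-0.02, -0.4, 0], [0, 0, -0.31]],
  [0, [0, -0.4, 0], [0, 0, 0]],
  [0, [0, -0.15, 0], [0, 0, 0]],
  [0, [0, 0, 0], [0, 0, 0]],
  [0, [0, 0, 0], [0, 0, 0]],
])

```text
time: 22.63
eef_pos: [0.5358, -0.1174, 0.2544]
ee_rot: [179.9, -0.2, -180.0]
ft_force: [-0.9, 0.1, -4.3]
gripper_width: 0.0127
```

```bash
python3 - <<'E'
from h import *
np.set_printoptions(precision=4,suppress=True)
s=status.state();print(s['time'],s['eef_pos'],s['ee_rot'],s['ft_force'],s['ft_torque'],s['gripper_width'])
T=pose();im0=viewer.snapshot('wrist'); cv2.imwrite('pics/w18.png',im0);np.save('T18.npy',T)
im=viewer.snapshot('side'); cv2.imwrite('pics/s18.png',cv2.resize(im[130:310,190:430],(800,600),interpolation=3))
im=viewer.snapshot('top'); cv2.imwrite('pics/t18.png',cv2.resize(im[150:300,230:430],(800,600),interpolation=3))
plan([.534,-.1185,.235],[180,0,180],claw=0,v=15)
E
```

```text
22.6333 [ 0.5358 -0.1174  0.2544] [ 179.8854   -0.1685 -179.9901] [-0.93    0.1382 -4.291 ] [ 0.0454  0.0254 -0.0264] 0.01274523643074665
[0, [0.03, -0.02, 0.26], [0.0, -0.0, 0.01]], [0, [0.03, -0.02, 0.26], [0.01, -0.01, 0.01]], 
end [ 0.5338 -0.1184  0.2349] [-179.99    0.02  179.99]
```

View pics/w18.png

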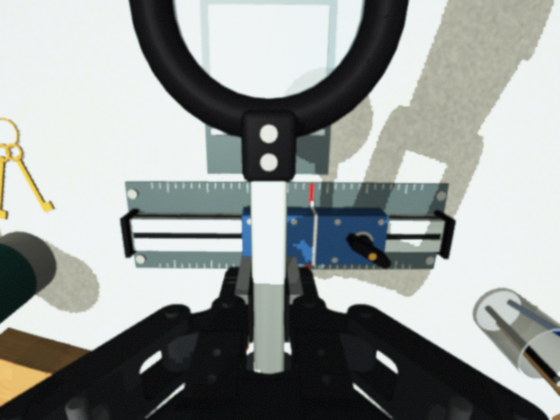

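View pics/s18.png

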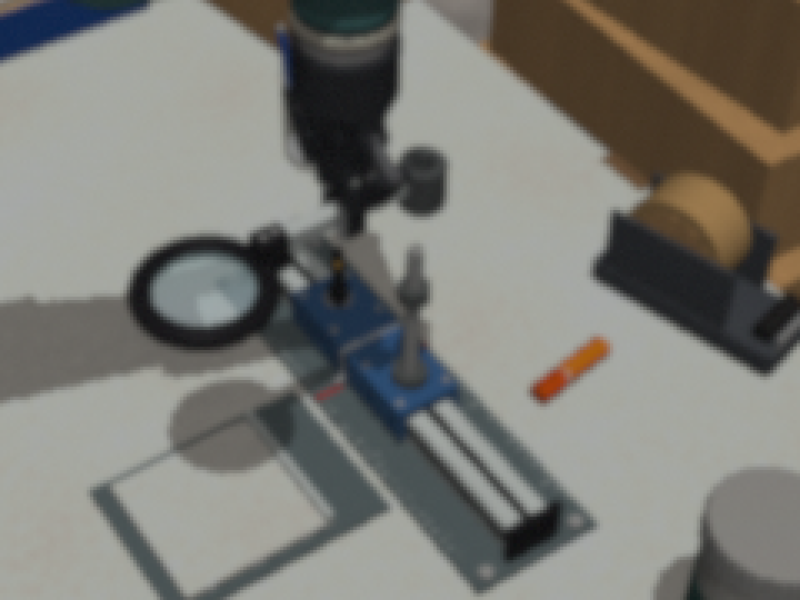

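View pics/t18.png

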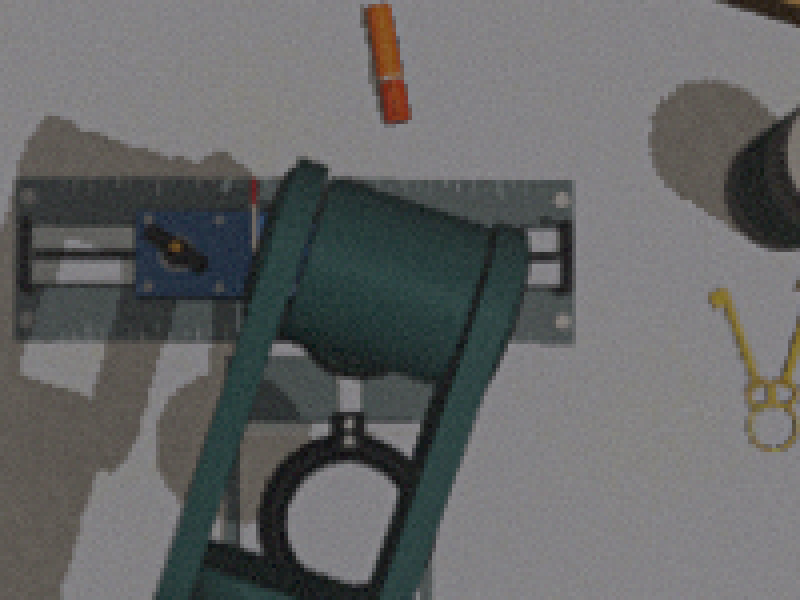

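Emit:
apply_moves([
  [0, [0.03, -0.02, 0.2], [0, 0, 0]],
  [0, [0.02, -0.01, 0.2], [0, 0, 0]],
  [0, [0, 0, 0.08], [0, 0, 0]],
  [0, [0, 0, 0], [0, 0, 0]],
  [0, [0, 0, 0], [0, 0, 0]],
])

```text
time: 23.2
eef_pos: [0.534, -0.1189, 0.2361]
ee_rot: [180.0, -0.1, -180.0]
ft_force: [-0.1, 0.3, -5.2]
gripper_width: 0.0126
```

```bash
python3 - <<'E'
from h import *
np.set_printoptions(precision=4,suppress=True)
s=status.state();print(s['time'],s['eef_pos'],s['ee_rot'],s['ft_force'],s['ft_torque'],s['gripper_width'])
T=pose();im0=viewer.snapshot('wrist'); cv2.imwrite('pics/w19.png',im0);np.save('T19.npy',T)
im=viewer.snapshot('side'); cv2.imwrite('pics/s19f.png',im); cv2.imwrite('pics/s19.png',cv2.resize(im[165:225,290:370],(800,600),interpolation=3)); cv2.imwrite('pics/s19b.png',cv2.resize(im[160:250,220:340],(800,600),interpolation=3))
for k in('bore_foot','lens_centre','balance','post_top'):
    for q in nets.landmark_of(k,'side')[:2]: print(k,round(q['score'],2),q['location'])
z=T[2,3]-.009; b=T[:3,3]+T[:3,0]*-.069; b[2]=z; l=T[:3,3]+T[:3,0]*.121; l[2]=z+.009
print('pred bore',b,proj('side',b),'bore top',proj('side',b+[0,0,.04]),'lens',l,proj('side',l),'post',proj('side',[.603,-.1185,.2]))
E
```

```text
23.2 [ 0.534  -0.1189  0.2361] [ 179.9678   -0.072  -179.9631] [-0.1155  0.3355 -5.2163] [0.0063 0.0296 0.0036] 0.012576824590076294
bore_foot 0.75 [312.9, 191.6]
lens_centre 0.77 [252.0, 225.3]
balance 0.75 [292.6, 199.0]
post_top 0.67 [312.6, 205.2]
post_top 0.58 [248.4, 225.0]
pred bore [ 0.603  -0.1189  0.2271] [314.5312 196.0898] bore top [315.1077 184.3571] lens [ 0.413  -0.119   0.2361] [250.0876 223.2642] post [314.0738 203.6634]
```

View pics/s19.png

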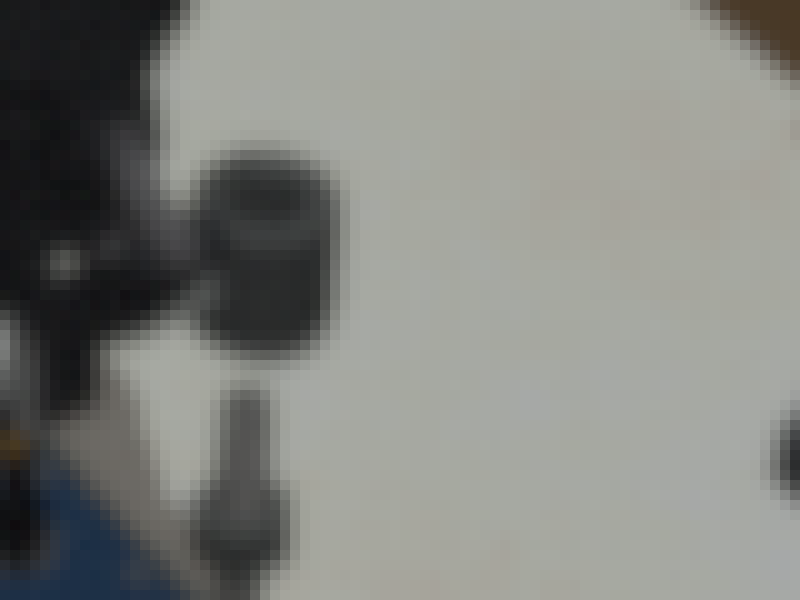

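View pics/s19b.png

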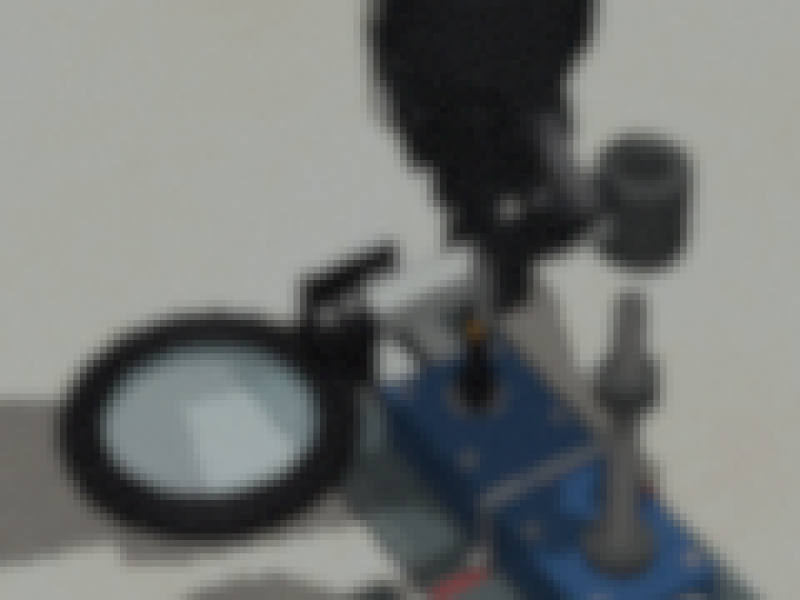

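View pics/w19.png

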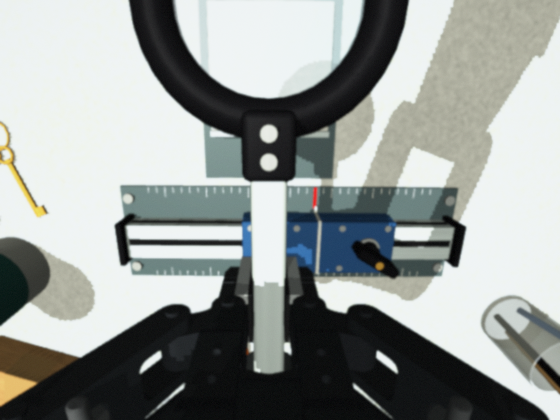

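```bash
python3 - <<'E'
from h import *
np.set_printoptions(precision=4,suppress=True)
T=np.load('T19.npy');Ti=np.linalg.inv(T); im=cv2.imread('pics/w19.png')
z=T[2,3]-.009
for uv,h in(((268.5,180.5),.035),((268.5,117),.036),((268.5,200),.034),((267.5,350),.034)): print(Ti@[*atz('wrist',uv,z+h,T),1])
g=cv2.cvtColor(im,cv2.COLOR_BGR2GRAY)
for r in (150,170,190,220,300,340): print(r,g[r,235:305].tolist())
p=[.603,-.119,.247]; a=proj('side',p)
for d in np.eye(3)*.003: print(d,proj('side',p+d)-a)
cv2.imwrite('pics/w19c.png',cv2.resize(im[90:210,190:350],(800,600),interpolation=3))
E
```

```text
[ 0.0522  0.0001 -0.0259  1.    ]
[ 0.0748  0.0001 -0.0269  1.    ]
[ 0.0445  0.0001 -0.0249  1.    ]
[-0.0249 -0.0003 -0.025   1.    ]
150 [145, 146, 146, 144, 143, 128, 88, 44, 23, 20, 24, 26, 31, 35, 38, 38, 39, 37, 38, 35, 37, 37, 35, 36, 36, 34, 35, 35, 34, 34, 33, 32, 32, 34, 33, 34, 35, 31, 29, 31, 32, 31, 32, 32, 31, 28, 32, 30, 30, 29, 28, 31, 28, 27, 26, 27, 25, 20, 17, 19, 28, 52, 70, 78, 77, 80, 79, 77, 78, 80]
170 [139, 141, 140, 140, 140, 136, 114, 67, 26, 19, 21, 25, 29, 30, 32, 32, 34, 34, 34, 31, 33, 31, 30, 30, 30, 32, 33, 46, 68, 103, 134, 156, 167, 173, 172, 165, 145, 118, 91, 64, 39, 31, 26, 27, 28, 28, 27, 28, 26, 29, 27, 25, 25, 26, 26, 22, 21, 21, 17, 34, 76, 117, 133, 135, 133, 134, 134, 134, 134, 134]
190 [134, 135, 140, 161, 185, 184, 154, 140, 134, 137, 136, 143, 169, 185, 166, 164, 204, 234, 241, 243, 244, 244, 243, 244, 243, 244, 244, 243, 244, 244, 244, 244, 244, 243, 244, 244, 244, 244, 244, 244, 244, 244, 244, 244, 243, 244, 244, 241, 238, 225, 197, 160, 134, 140, 169, 185, 162, 138, 132, 132, 133, 142, 169, 187, 168, 140, 133, 133, 131, 134]
220 [80,
[... 363 characters left out ...]
130, 113, 70, 34, 28, 23, 34, 77, 131, 156, 167, 170, 172, 171, 172, 173, 174, 174, 176, 176, 175, 174, 174, 174, 172, 172, 174, 173, 173, 174, 176, 173, 175, 176, 172, 165, 150, 117, 67, 29, 25, 26, 43, 79, 117, 124, 107, 70, 36, 16, 15, 15, 14, 13, 10, 16, 12, 13, 15]
340 [19, 14, 16, 18, 17, 11, 14, 12, 14, 12, 17, 20, 38, 54, 47, 34, 36, 61, 101, 130, 149, 159, 166, 169, 168, 169, 170, 171, 171, 173, 171, 170, 171, 171, 169, 169, 168, 168, 170, 171, 170, 170, 172, 172, 170, 165, 158, 142, 125, 93, 56, 35, 40, 56, 60, 41, 22, 15, 18, 16, 13, 12, 11, 13, 13, 16, 12, 12, 13, 12]
[0.003 0.    0.   ] [ 0.9624 -0.44  ]
[0.    0.003 0.   ] [-0.6931 -0.6606]
[0.    0.    0.003] [ 0.0434 -0.8812]
```

View pics/w19c.png

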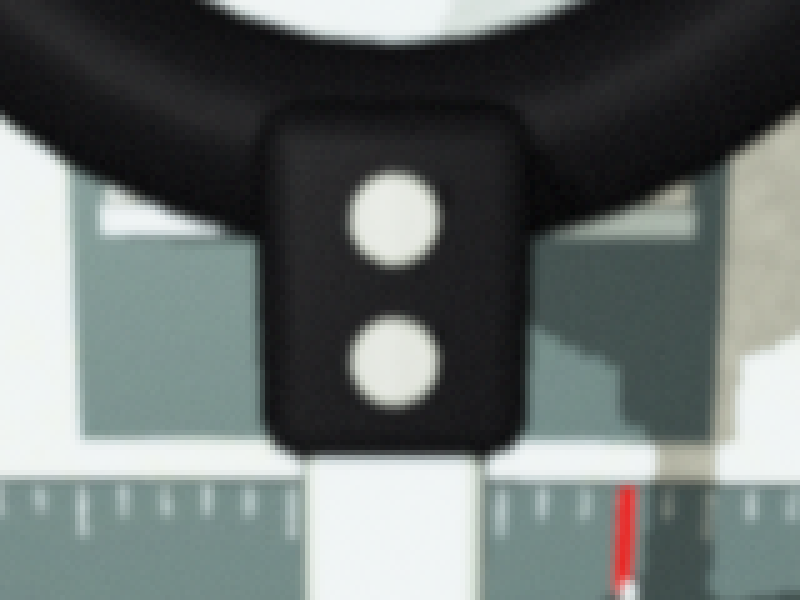

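```bash
python3 - <<'E'
from h import *
g=cv2.cvtColor(cv2.imread('pics/s19f.png'),cv2.COLOR_BGR2GRAY)
for r in range(178,228): print(r,g[r,300:336].tolist())
E
```

```text
178 [41, 51, 58, 57, 55, 86, 129, 156, 165, 167, 166, 166, 165, 163, 162, 160, 161, 162, 163, 165, 166, 166, 167, 168, 167, 167, 167, 167, 167, 167, 167, 166, 167, 167, 166, 166]
179 [41, 54, 61, 65, 63, 89, 129, 156, 165, 166, 165, 161, 156, 149, 143, 142, 143, 145, 150, 156, 160, 164, 166, 167, 167, 167, 167, 167, 167, 167, 168, 167, 166, 167, 166, 166]
180 [41, 53, 66, 71, 75, 99, 136, 158, 166, 164, 158, 148, 134, 118, 109, 108, 112, 115, 122, 132, 144, 154, 161, 164, 167, 167, 167, 167, 167, 166, 168, 167, 167, 167, 166, 166]
181 [36, 54, 67, 76, 85, 110, 143, 161, 165, 157, 141, 120, 98, 80, 75, 75, 79, 82, 88, 98, 112, 130, 146, 158, 164, 166, 167, 167, 166, 167, 168, 167, 168, 166, 166, 166]
182 [32, 49, 67, 76, 87, 111, 142, 159, 159, 143, 116, 87, 68, 59, 55, 58, 60, 62, 64, 72, 82, 99, 124, 147, 159, 165, 166, 166, 167, 167, 168, 166, 166, 166, 166, 167]
183 [27, 44, 61, 74, 83, 102, 131, 150, 150, 125, 90, 68, 57, 52, 49, 47, 51, 50, 52, 56, 65, 76, 100, 131, 154, 164, 166, 166, 167, 166, 167, 166, 167, 166, 166, 167]
184 [28, 40, 55, 70, 79, 91, 116, 135, 135, 109, 79, 6
[... 6797 characters left out ...]
4, 164, 163, 164, 166]
224 [45, 46, 44, 48, 47, 47, 48, 53, 63, 75, 80, 75, 66, 66, 71, 97, 135, 157, 164, 165, 165, 166, 167, 166, 166, 167, 166, 164, 164, 164, 164, 164, 164, 163, 164, 164]
225 [45, 46, 45, 46, 45, 45, 46, 49, 58, 69, 73, 72, 70, 71, 76, 101, 137, 159, 164, 165, 166, 166, 167, 167, 166, 166, 165, 164, 164, 164, 164, 164, 165, 164, 164, 163]
226 [44, 44, 45, 45, 45, 48, 52, 56, 63, 70, 72, 72, 74, 77, 82, 101, 135, 157, 164, 166, 166, 167, 166, 166, 165, 166, 164, 164, 164, 164, 164, 165, 165, 164, 164, 164]
227 [44, 46, 46, 50, 54, 58, 65, 69, 72, 73, 71, 72, 77, 80, 82, 97, 126, 151, 161, 165, 165, 166, 165, 166, 165, 165, 165, 164, 164, 164, 163, 164, 164, 164, 164, 163]
```

```bash
python3 - <<'E'
from h import *
np.set_printoptions(precision=2,suppress=True)
T=np.load('T19.npy'); b=T[:3,3]-.069*T[:3,0]; b[2]=T[2,3]-.009
th=np.linspace(0,2*np.pi,73)
def ring(c,r,z): return np.array([proj('side',[c[0]+r*np.cos(t),c[1]+r*np.sin(t),z]) for t in th])
a=ring(b,.019,b[2]+.04); e=ring(b,.019,b[2]); p=ring([.603,-.1185],.007,.2); co=ring([.603,-.1185],.0135,.16)
print('hub top ring: rows',a[:,1].min(),'cols',a[:,0].min(),a[:,0].max(),'bottom ring: max row',e[:,1].max(),'cols',e[:,0].min(),e[:,0].max())
print('post ring',p.min(0),p.max(0)); print('collar',co.min(0),co.max(0))
E
```

```text
hub top ring: rows 179.39252371278778 cols 307.5042479797309 322.7214467646733 bottom ring: max row 201.18770929322687 cols 307.1030912462254 321.96906808315276
post ring [311.38 201.81] [316.77 205.53]
collar [308.46 210.97] [318.63 218.15]
```

Emit:
apply_moves([
  [0, [0.02, 0.01, 0], [0, 0, 0]],
  [0, [0, 0, 0], [0, 0, 0]],
  [0, [0, 0, 0], [0, 0, 0]],
  [0, [0, 0, 0], [0, 0, 0]],
  [0, [0, 0, 0], [0, 0, 0]],
])

```text
time: 23.92
eef_pos: [0.5335, -0.1188, 0.2369]
ee_rot: [180.0, 0.0, -180.0]
ft_force: [-0.3, 0.6, -4.0]
gripper_width: 0.0128
```

```bash
python3 - <<'E'
from h import *
s=status.state();print(s['time'],s['eef_pos'],s['ee_rot'],s['ft_force'],s['ft_torque'],s['gripper_width'],abs(s['qd']).max())
im=viewer.snapshot('side'); cv2.imwrite('pics/s20.png',im)
E
```

```text
23.9167 [ 0.53352336 -0.11876191  0.23693011] [ 1.79997870e+02  6.84334064e-03 -1.79971311e+02] [-0.32135022  0.57981772 -3.9542442 ] [ 0.04583925  0.03477143 -0.02196557] 0.012815289865314572 0.06479542511243946
```

View pics/s20.png

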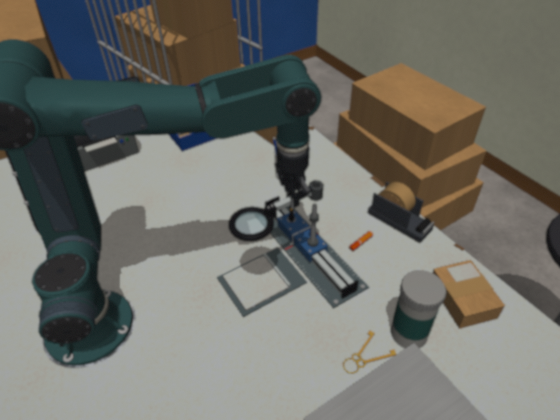

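The side view shows the hub at (316,190) straight above the post top at (314,204), the lens out over the plate side, and the bystanders where they were. I'm handing in.

```bash
python3 -c "
from cell import robot
print(robot.job_done())"
```

```text
the job is handed in; nothing more can be done
None
```

The stand is set up, and the arm is holding the magnifier over the post. I handed the job in at about 24 s of the 61 s allowed.

- **Carriage:** I slid it by the knob wing. My first placing was about 1.6 mm short, so I regripped and corrected it. The view from straight above, taken after clamping, put the white line within about 0.3 mm of the red.
- **Knob:** I turned it about 64° (1.12 rad) clockwise from its start. That is past the 1.08 rad tight point even if it started at 0. The wing's new angle showed in the picture, but I did not tug the carriage to test the clamp.
- **Magnifier:** I first gripped the bar about 7 mm too high, so I set it down and regripped at the balance point. It was held level, with under 0.1° of tool tilt and almost no moment at the wrist.
- **Final hold:** By the arm's pose, the bottom of the hub is about 27 mm above the post top. The lens is out on the plate side. Nothing was touching the stand.
- **Other things:** The marker, keys and canister looked unmoved in the last picture. The pen cup was hidden behind the arm there, but it was in place in an earlier view.

**Where checks disagreed:**
- **Hub centring:** The wrist camera put the hub on the post axis. The side view suggested it was about 1 mm off, so I nudged it by that much. I expect a remaining error of 1–2 mm.
- **Lens position:** In the side view, the lens was about 1.4 pixels (roughly 3 mm) from where I predicted. I put that down to camera calibration and did not check further.

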